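Refit the blender beaker on its drive and close it

TASK

The washed blender needs putting back together. Stand the beaker in the collar of the motor base and turn it until the teeth under its foot mesh with the drive wheel, so that it sinks fully home and stands upright; do not drop it or force it down while the teeth still ride on one another. Then push the lid into its mouth until it lies flat on the rim all round, let go, and leave the mug and the jam jar where they stand.

Things in the scene. Friction and masses are not known exactly. Their poses are not given: they have to be found in the camera images.
- blender_base: Motor base of a small cordless blender: round brushed-steel body, 122 mm across at the foot, 78 mm high, fixed to the worktop by suction feet. Origin: centre of its underside, z up; start button on its -x side. A black collar on top surrounds an open well.
- well_floor (a point): Centre of the well's floor, 60 mm above the base's origin and 18 mm below the collar's top. The well is 78 mm across for its lower 9 mm, then flares to 88 mm at the top. When the beaker is fully home its origin lies on this point.
- drive_top (a point): Top centre of the drive wheel in the well: bare metal, 14 mm high, six outward teeth 9.5 mm wide, 56 mm across the tips, 40 mm across between teeth. z up; x along the middle of one tooth, the others every 60 degrees. It stands at any angle and turns stiffly (about 0.25 Nm): it stays put under a beaker lightly set on it and turned.
- beaker: Loose blender beaker, 130 mm tall, about 0.24 kg, standing upright. Clear cup, 66 mm across, straight-sided from 42 to 125 mm up: grip it across there, about 90 mm up. Below, a black foot 78 mm across (83 over six grey ribs) whose lowest 18 mm, 74 mm across, enter the collar. Origin: centre of the foot's underside, z up; x through the middle of one tooth and rib.
- beaker_teeth (a point): On the beaker's axis, 3 mm above its origin, axes as the beaker's. Here, inside the foot, begin six inward teeth 9 mm wide, every 60 degrees from x, with a 46 mm opening; a grey rib outside the foot marks each. They mesh when ribs stand midway between wheel teeth (30 degrees off), 7 degrees of play each way; else the beaker rides on the wheel, 11 mm high.
- beaker_rim (a point): Centre of the beaker's mouth, level with its rim, 130 mm above its origin. The mouth is 61 mm across inside, 68 mm outside over its grey bead.
- beaker_lid: Loose round black lid, 60 g, right way up. Origin: centre of its underside, z up. Plug 57 mm across with bevelled end, 0 to 10 mm up; flange 73 mm across, 10 to 16 mm up; round grip 29 mm across, 16 to 40 mm up. In place its flange lies on the rim and its origin is 10 mm below point beaker_rim; a loose fit that needs no force.
- mug: Bystander: cream mug, 80 mm across, 94 mm tall, with a handle; origin at its underside. To be left alone.
- jam: Bystander: jam jar with white cap, 65 mm across, 94 mm tall; origin at its underside. To be left alone.
Mind the look-alikes: they are no part of the job. What is shaped like the beaker but blue is not meant. Leave any brown look-alike of the beaker_lid alone.

How it is judged:
By the outcome, as a careful person would: the job done as asked, in the order asked, and still so for the second after the job is handed in, with the robot touching nothing.
It also fails if it takes over 54 s, if anything falls off the work surface, if the arm or the gripper's body presses on something with over 40 N, if the wrist force passes 120 N, or if a joint passes its speed limit or range.

ROBOT

A 7-joint arm with a two-finger parallel gripper is mounted at the origin on a cart in front of the work surface, level with it; the furniture and walls round the work are solid. World frame = base frame: x ahead of the robot, y to its left, z up, the work surface at z = 0. Lengths are in m, angles in degrees, forces in N, time in s.
With the tool pointing down it reaches from about 0.425 to 0.95 m from the base axis. Payload 4.7 kg.
Tool frame: the origin (TCP) lies midway between the tips of the shut fingers; the grasp point (between the pads) lies 19 mm behind it (tcp_to_grasp is the distance from the TCP to the grasp point, in m); z points along the fingers, y is the line along which they close (so a half turn about z gives the same grasp; the last joint's range is limited). The gripper opens to 87 mm and grips with 3 to 60 N. Pads are 19 mm wide; open, the fingers measure 117 mm over their backs; the gripper's body (75 mm by 190 mm) begins 51 mm behind the grasp point.
Start: joints at [-76.14, 26.849, -2.785, 87.806, 1.381, 65.374, -4.715], TCP at [0.181, 0.65, 0.185] pointing down, gripper open.
Joint ranges: [-148.3, 148.3], [-19.14, 114.17], [-79.39, 73.82], [5.75, 140.21], [-59.74, 239.74], [12.07, 113.84], [-152.46, 152.46]. Speed limits (degrees/s): [147.25, 147.25, 180, 180, 180, 180, 180].

INTERFACE

Orientations are given as a 3x3 rotation matrix whose columns are the frame's x, y, z axes.
In Python, from workcell import * gives the robot as it stands.
- The arm moves only by the tool move_arm, never from a script. Its argument "rows" is one flat list of numbers, 5 for each row, row after row: the opening in per cent of the stroke, from 0 (shut) to 100 (fully open), then the shift along the tool's x, y, z in cm, then the turn about the tool's z in degrees. In form: [gripper, x, y, z, roll, gripper, x, y, z, roll, ...]. A call has 1 to 10 rows; each row shifts and turns the commanded pose from where the row before left it, along the tool's axes as they then stand; what a row does not reach is not made up. A row lasts 1/12 s, in which the tool goes at most 41.7 mm and 7.16 degrees, less where a joint would pass 70% of its speed; a pose out of reach is approached as far as the arm can. A call with a gripper value outside its range is refused whole. The fingers move at their own pace and stop on an object; "newtons" is the grip in N (left out, the last holds). Time passes only in rows, so rows that do not move let the fingers close. It gives the time, the measured TCP pose, the force, the opening and the grip force at its end, in the units of the state.
- get_obs(): the state, without advancing time (a new reading comes with each control period).
- snapshot(name): name is "side" or "top" or "wrist"; returns a dict with "color" (384x512x3 uint8, red, green, blue), "mtx" (3x3 intrinsics, pixels), "xyz" and "attitude" of the camera in the world. Camera axes: x right, y up, looking along -z (the intrinsics and any distortion apply to the point x, -y, -z); pixel columns grow to the right and rows downward; lengths in m; the calibration is good to about 2 mm. A picture is of the moment at which its call begins. There is no depth.
- sign_off(): hands the job in; it is judged then, once.
Trained networks look in a picture, given as the dict that the camera call returned (one of the last four; its "shot" number tells which), for a name from the list of things; names that differ only in an ending like _2 or _b are one class to them, and where a whole thing is asked for, a point or a joint stands for the part that bears it (a point fixed in the world has none). Each returns a list of dicts, best first, with "p" (0 to 1); they miss things now and then, are a little off and sometimes report something else, mostly with a low value. They report only what shows in the picture. A call takes as long as a camera call. They do not tell look-alikes from the thing itself.
- search_frame(picture, thing): "location" ([x, y, z] in m, in world coordinates, good to about 4 mm: the middle of the surface that is visible of it).
- outline_of(picture, thing): "mask" (384x512 bool, what is visible of it).
- place_of(picture, thing): "location" ([x, y, z] in m, in world coordinates, good to about 4 mm: a listed point, or the origin of a listed thing).
The state is a dict: "time_s": time; "joint_pos": joint angles; "joint_velocities": joint speeds; "joint_efforts": joint torques, N m; "ee_pos": TCP position; "orientation": TCP orientation; "ft_force": force on the tool from outside, world axes, zero at the start; "ft_torque": the same for the moment, N m; "gripper_width": finger opening in m; "gripper_force": force on a finger pad.
Only numpy, scipy, OpenCV 4.12 (cv2) and the standard library are available. Lean on these libraries where they do the work, as an engineer would, in place of code of your own. Each camera call takes 0.05 s, during which the arm holds its last target. There are 200 camera calls.

## Working session

There is one attempt and no reset: what is moved stays moved. The work goes in short steps, Python scripts to look and compute and a tool call to move; the robot and the scene stay as the last step left them, time stands still between calls to the robot, and variables do not carry over. Pictures are saved under pics/ and viewed, at most 10 in all, crops included, and the job is handed in when it is done.

Besides the shell and the picture viewer there is one more tool, called after "Call:" by a JSON object that holds its "op" and its "data". move_arm: Moves the arm, as the interface text tells. Its arguments: {"type":"object","properties":{"rows":{"type":"array","items":{"type":"number"}},"newtons":{"type":"number"}},"required":["rows"]}

```bash
mkdir -p pics; cat > h.py <<'E'
from workcell import *
import numpy as np, cv2
def save(p,n): cv2.imwrite('pics/'+n+'.png',p["color"][:,:,::-1])
def proj(p,X):
    R=np.array(p["attitude"]);c=R.T@(np.array(X)-np.array(p["xyz"]));c=np.array([c[0],-c[1],-c[2]])
    u=np.array(p["mtx"])@c;return u[:2]/u[2]
def ray(p,u,v,z):
    d=np.linalg.inv(np.array(p["mtx"]))@[u,v,1];d=np.array(p["attitude"])@[d[0],-d[1],-d[2]]
    o=np.array(p["xyz"]);return o+d*(z-o[2])/d[2]
E
python3 - <<'E'
from h import *
np.set_printoptions(precision=4,suppress=True)
o=get_obs();print(o["time_s"],o["ee_pos"],o["orientation"],o["gripper_width"])
ims=[]
for n in ["top","side"]:
    p=snapshot(n);ims.append(p["color"])
    print(n,p["xyz"],[k for k in p])
    for t in ["blender_base","well_floor","drive_top","beaker","beaker_rim","beaker_lid","mug","jam"]:
        print(t,[(round(d["p"],2),np.round(d["location"],3).tolist(),proj(p,d["location"]).round().tolist(),np.round(d.get("attitude",0),2).tolist()) for d in place_of(p,t)][:4])
    save(p,n)
E
```

```text
0.0 [0.1804 0.6497 0.1835] [[-0.9636  0.2675 -0.0005]
 [ 0.2675  0.9636 -0.0019]
 [-0.0001 -0.002  -1.    ]] 0.08696666618005627
top [0.3101 0.0191 1.0759] ['color', 'mtx', 'xyz', 'attitude', 'shot']
blender_base [(0.97, [0.557, -0.006, 0.002], [259.0, 180.0], 0)]
well_floor []
drive_top [(0.55, [0.556, -0.003, 0.071], [258.0, 175.0], 0)]
beaker [(0.8, [0.474, 0.187, 0.007], [196.0, 214.0], 0), (0.75, [0.351, 0.217, 0.003], [189.0, 258.0], 0), (0.65, [0.361, 0.103, 0.004], [228.0, 250.0], 0)]
beaker_rim [(0.95, [0.471, 0.185, 0.126], [190.0, 209.0], 0), (0.91, [0.36, 0.103, 0.134], [224.0, 248.0], 0), (0.91, [0.35, 0.218, 0.131], [180.0, 257.0], 0)]
beaker_lid [(0.91, [0.367, -0.121, 0.006], [306.0, 239.0], 0)]
mug [(0.7, [0.661, 0.265, 0.001], [167.0, 156.0], 0), (0.6, [0.555, -0.004, 0.059], [259.0, 176.0], 0)]
jam [(0.9, [0.631, -0.214, -0.0], [324.0, 150.0], 0), (0.23, [0.557, -0.001, 0.073], [257.0, 174.0], 0)]
side [ 0.4962 -0.9504  0.7937] ['color', 'mtx', 'xyz', 'attitude', 'shot']
blender_base [(0.77, [0.556, -0.001, 0.001], [275.0, 234.0], 0), (0.46, [0.556, -0.008, 0.074], [275.0, 212.0], 0), (0.27, [0.474, 0.184, 0.001], [242.0, 193.0], 0)]
well_floor [(0.79, [0.558, -0.007, 0.06], [276.0, 216.0], 0)]
drive_top [(0.74, [0.558, -0.006, 0.075], [276.0, 212.0], 0)]
beaker [(0.95, [0.47, 0.183, -0.002], [241.0, 194.0], 0), (0.77, [0.358, 0.098, 0.003], [199.0, 212.0], 0), (0.6, [0.351, 0.212, -0.003], [199.0, 189.0], 0)]
beaker_rim [(0.77, [0.353, 0.214, 0.126], [196.0, 150.0], 0), (0.76, [0.475, 0.181, 0.128], [241.0, 154.0], 0), (0.75, [0.364, 0.105, 0.129], [198.0, 171.0], 0)]
beaker_lid [(0.7, [0.659, 0.264, -0.004], [304.0, 177.0], 0), (0.58, [0.365, -0.122, -0.006], [196.0, 272.0], 0)]
mug [(0.95, [0.658, 0.262, -0.004], [304.0, 177.0], 0)]
jam [(0.89, [0.635, -0.209, 0.0], [317.0, 294.0], 0)]
```

```bash
python3 - <<'E'
import cv2,numpy as np
a=cv2.imread('pics/top.png');b=cv2.imread('pics/side.png')
a=cv2.resize(a[120:300,140:360],None,fx=3.6,fy=3.6,interpolation=cv2.INTER_CUBIC)
cv2.imwrite('pics/topc.png',a[:600,:800])
b=cv2.resize(b[110:310,150:380],None,fx=3,fy=3,interpolation=cv2.INTER_CUBIC)
cv2.imwrite('pics/sidec.png',b[:600,:800])
E
```

```text
(no output)
```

View pics/topc.png

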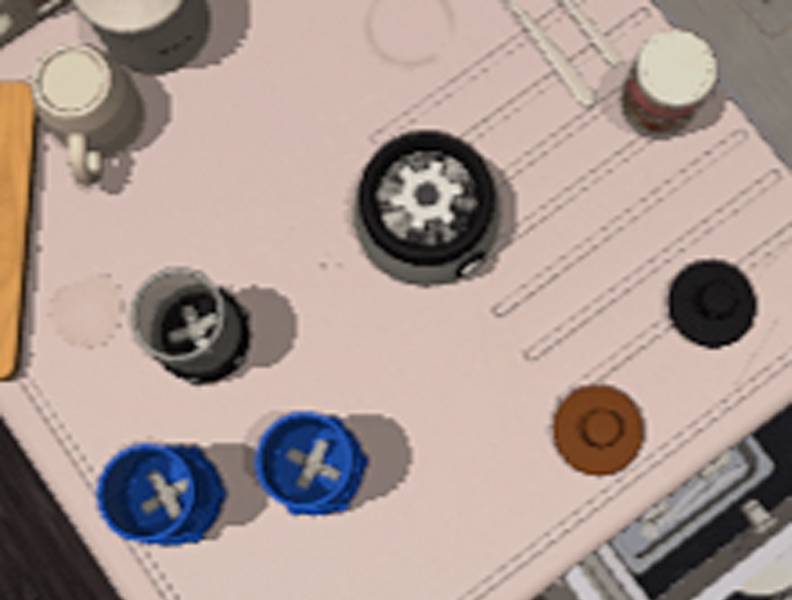

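View pics/side.png

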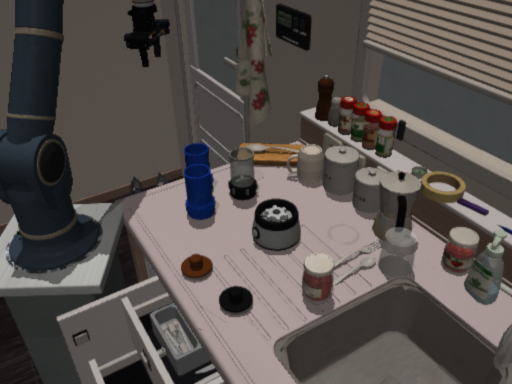

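```bash
python3 - <<'E'
from h import *
np.set_printoptions(precision=4,suppress=True)
o=get_obs();w=snapshot("wrist");T=np.array(o["orientation"])
print("cam in tool",T.T@(np.array(w["xyz"])-o["ee_pos"]));print(T.T@np.array(w["attitude"]));print(w["mtx"])
for n,box in (("top",(310,175,370,235)),("side",(205,275,265,325))):
    p=snapshot(n);g=p["color"].max(2);x0,y0,x1,y1=box
    m=np.zeros(g.shape,np.uint8);m[y0:y1,x0:x1]=g[y0:y1,x0:x1]<60
    k,l,s,c=cv2.connectedComponentsWithStats(m);i=1+s[1:,4].argmax();print(n,s[i],c[i],ray(p,*c[i],.014))
    print([ (d["p"],d["location"]) for d in search_frame(p,"beaker_lid")])
    if n=="top":
        q=ray(p,258,175,.074);N=360;r=.045
        xs=np.linspace(-r,r,N)
        U=np.array([[proj(p,[.5575+a,-.0055+b,.074]) for b in xs[::-1]] for a in xs[::-1]],np.float32)
        cv2.imwrite('pics/wheel_top.png',cv2.remap(p["color"][:,:,::-1].copy(),U,None,cv2.INTER_CUBIC))
E
```

```text
cam in tool [ 0.0674  0.0007 -0.2005]
[[-0.001   0.9687  0.2483]
 [ 1.      0.0012 -0.0006]
 [-0.0008  0.2483 -0.9687]]
[[299.5073   0.     253.3179]
 [  0.     299.5073 193.143 ]
 [  0.       0.       1.    ]]
top [326 193  24  24 446] [337.3341 204.1188] [ 0.4578 -0.2254  0.014 ]
[(0.66, [0.4543, -0.2263, 0.0162]), (0.58, [0.3684, -0.1191, 0.0175])]
side [219 287  33  27 710] [235.4099 299.7676] [ 0.4581 -0.2313  0.014 ]
[(0.94, [0.3681, -0.1347, 0.0127]), (0.93, [0.4602, -0.2349, 0.0122])]
```

Call:
{"op": "move_arm", "data": {"rows": [100,-2.7,-2.5,0,0,100,-2.7,-2.5,0,0,100,-2.7,-2.5,0,0,100,-2.7,-2.5,0,0,100,-2.7,-2.5,0,0,100,-2.7,-2.5,0,0,100,-2.7,-2.5,0,0,100,-2.7,-2.5,0,0,100,-2.7,-2.5,0,0,100,-2.7,-2.5,0,0]}}

```text
time_s: 1.98
ee_pos: [0.3745, 0.3358, 0.1849]
orientation: [[-0.964, 0.267, 0.0], [0.267, 0.964, 0.001], [-0.0, 0.001, -1.0]]
ft_force: [0.7, 0.2, -0.4]
gripper_width: 0.087
gripper_force: 0.0
```

Call:
{"op": "move_arm", "data": {"rows": [100,-2.7,-2.5,0,0,100,-2.7,-2.5,0,0,100,-2.7,-2.5,0,0,100,-2.7,-2.5,0,0,100,-2.7,-2.1,0.5,0,100,0,0,0.5,0,100,0,0,0,0]}}

```text
time_s: 2.57
ee_pos: [0.472, 0.1824, 0.1739]
orientation: [[-0.962, 0.272, -0.001], [0.272, 0.962, -0.001], [0.001, -0.001, -1.0]]
ft_force: [0.2, 0.8, -0.2]
gripper_width: 0.087
gripper_force: 0.0
```

```bash
python3 - <<'E'
from h import *
np.set_printoptions(precision=4,suppress=True)
o=get_obs();w=snapshot("wrist");save(w,"w1");print(o["time_s"],o["ee_pos"],o["orientation"],o["joint_pos"])
for t in ["beaker","beaker_rim","beaker_teeth"]: print(t,[(round(d["p"],2),np.round(d["location"],4),proj(w,d["location"]).round()) for d in place_of(w,t)])
a=cv2.resize(cv2.imread('pics/w1.png'),(800,600),interpolation=cv2.INTER_CUBIC)
cv2.imwrite('pics/w1b.png',a)
E
```

```text
2.5667 [0.472  0.1824 0.1739] [[-0.9623  0.2722 -0.001 ]
 [ 0.2722  0.9623 -0.0008]
 [ 0.0008 -0.001  -1.    ]] [-36.0106  11.5936  11.7178 111.7175  -2.7694  57.0252  51.1926]
beaker [(0.74, array([0.4741, 0.1879, 0.0017]), array([257., 172.]))]
beaker_rim [(0.67, array([0.364 , 0.1022, 0.1284]), array([116.,  97.])), (0.61, array([0.3519, 0.216 , 0.1266]), array([252.,  38.])), (0.58, array([0.4782, 0.183 , 0.1307]), array([255., 205.]))]
beaker_teeth []
```

View pics/w1b.png

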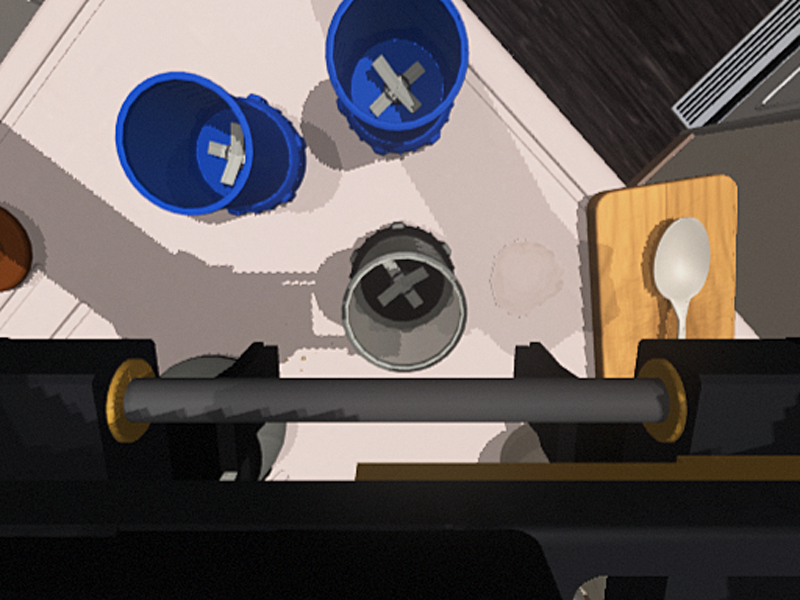

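```bash
python3 - <<'E'
from h import *
a=cv2.imread('pics/w1.png')
c=cv2.resize(a[135:240,210:310],None,fx=5.7,fy=5.7,interpolation=cv2.INTER_CUBIC)
w=snapshot("wrist")
# fit centre: rim ellipse + overlay of foot circle
for C,col in (((.474,.1845),(0,0,255)),):
  for z,r in ((.130,.034),(.042,.039),(.018,.0415)):
    for t in np.arange(0,360,5):
        u=proj(w,[C[0]+r*np.cos(np.radians(t)),C[1]+r*np.sin(np.radians(t)),z])
        cv2.circle(c,tuple(((u-[210,135])*5.7).astype(int).tolist()),1,col,-1)
        if t%30==0 and z<.02: cv2.putText(c,str(t),tuple(((u-[210,135])*5.7).astype(int).tolist()),0,.4,(0,160,0),1)
cv2.imwrite('pics/b2.png',c)
E
```

```text
(no output)
```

View pics/b2.png

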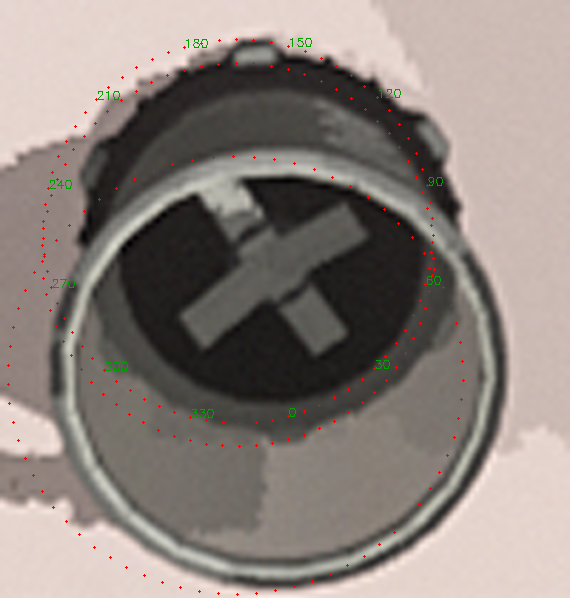

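```bash
python3 - <<'E'
from h import *
np.set_printoptions(precision=4,suppress=True)
w=snapshot("wrist");f=lambda x,y:(210+x/5.7-.4,135+y/5.7-.4)
C=ray(w,*f(279,368),.130);print("rim centre",C)
for z in (.02,.03,.038):
    print(z,[(round(np.degrees(np.arctan2(*(q-C)[1::-1])),1),round(np.linalg.norm((q-C)[:2]),4)) for q in (ray(w,*f(*u),z) for u in ((255,50),(436,132),(92,162)))])
E
```

```text
rim centre [0.4732 0.1911 0.13  ]
0.02 [(np.float64(169.3), np.float64(0.0376)), (np.float64(105.2), np.float64(0.0403)), (np.float64(-126.3), np.float64(0.0398))]
0.03 [(np.float64(169.3), np.float64(0.0384)), (np.float64(107.6), np.float64(0.0401)), (np.float64(-128.9), np.float64(0.0396))]
0.038 [(np.float64(169.2), np.float64(0.0391)), (np.float64(109.6), np.float64(0.0399)), (np.float64(-130.9), np.float64(0.0394))]
```

Call:
{"op": "move_arm", "data": {"rows": [100,0.1,0.7,0.5,0,100,0,0,2.4,0,100,0,0,2.4,0,100,0,0,2.4,0,100,0,0,2.4,0,100,0,0,0,0,0,0,0,0,0,0,0,0,0,0,0,0,0,0,0,0,0,0,0,0], "newtons": 25}}

```text
time_s: 3.7
ee_pos: [0.4734, 0.1917, 0.075]
orientation: [[-0.964, 0.268, 0.002], [0.268, 0.964, 0.001], [-0.002, 0.001, -1.0]]
ft_force: [-1.1, -2.2, 0.1]
gripper_width: 0.068
gripper_force: 0.7
```

Call:
{"op": "move_arm", "data": {"rows": [0,0,0,0,0,0,0,0,0,0,0,0,0,0,0]}}

```text
time_s: 3.95
ee_pos: [0.4734, 0.1915, 0.0748]
orientation: [[-0.963, 0.268, 0.002], [0.268, 0.963, 0.001], [-0.002, 0.001, -1.0]]
ft_force: [-1.0, -2.5, 6.1]
gripper_width: 0.0651
gripper_force: 25.0
```

```bash
cat > wheel.py <<'E'
from h import *
import sys
t=np.radians(np.arange(0,360,2))
def fit(p,zz=.074):
    g=cv2.GaussianBlur(p["color"].min(2),(0,0),.6).astype(float);res=[]
    for cx in np.arange(.550,.5651,.001):
        for cy in np.arange(-.014,.0031,.001):
            s=[]
            for r in (.022,.024,.026):
                U=np.array([proj(p,[cx+r*np.cos(a),cy+r*np.sin(a),zz]) for a in t],np.float32)
                s.append(cv2.remap(g,U[:,None,:],None,cv2.INTER_LINEAR)[:,0])
            h=(np.mean(s,0)*np.exp(-6j*t)).mean();res.append((abs(h),np.degrees(np.angle(h))/6%60,cx,cy))
    return sorted(res)[::-1][:3]
E
python3 - <<'E'
from wheel import *
np.set_printoptions(precision=3,suppress=True)
ims=[]
for n in("top","side"):
    p=snapshot(n);R=fit(p);print(n,np.array(R))
    cx,cy,ph=R[0][2],R[0][3],R[0][1]
    xs=np.linspace(-.046,.046,390)
    U=np.array([[proj(p,[cx+a,cy+b,.074]) for b in xs[::-1]] for a in xs[::-1]],np.float32)
    im=cv2.remap(p["color"][:,:,::-1].copy(),U,None,cv2.INTER_CUBIC)
    for k in range(6):
        a=np.radians(ph+60*k);cv2.circle(im,(int(195-.028*np.sin(a)*4240),int(195-.028*np.cos(a)*4240)),3,(0,0,255),-1)
    ims.append(im)
cv2.imwrite('pics/wheel.png',np.hstack(ims))
E
```

```text
top [[22.561 25.457  0.559 -0.003]
 [22.469 25.561  0.559 -0.004]
 [22.241 25.517  0.558 -0.004]]
side [[18.251 23.092  0.558 -0.005]
 [17.977 23.442  0.557 -0.005]
 [17.899 22.984  0.558 -0.004]]
```

View pics/wheel.png

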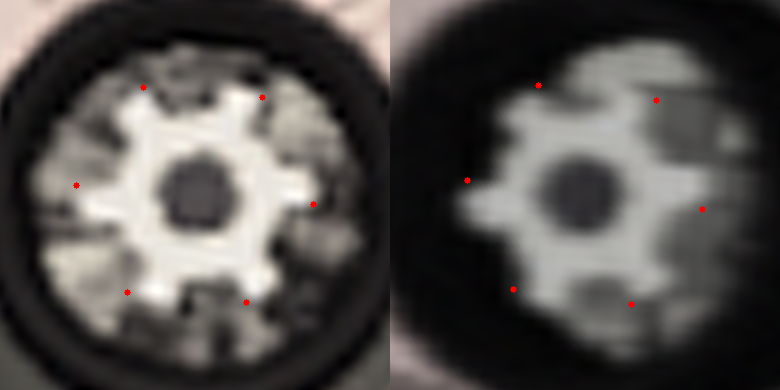

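Call:
{"op": "move_arm", "data": {"rows": [0,0,0,-1,0,0,0,0,-3,0,0,0,0,-4,0,0,0,0,-4,0,0,-1.9,-2.3,0,0,0,-1.9,-2.4,0,0,0,-1.9,-2.4,0,0,0,-1.9,-2.4,0,0,0,-1.9,-2.4,0,0,0,-1.9,-2.4,0,0]}}

```text
time_s: 4.88
ee_pos: [0.5439, 0.0225, 0.1937]
orientation: [[-0.964, 0.267, -0.0], [0.267, 0.964, 0.001], [0.0, 0.001, -1.0]]
ft_force: [0.3, 0.4, -3.3]
gripper_width: 0.065
gripper_force: 24.9
```

Call:
{"op": "move_arm", "data": {"rows": [0,-2,-2.3,0,0,0,0,0,0,-5.4,0,0,0,0,-5.4,0,0,0,0,-5.4,0,0,0,0,0,0,0,0,0,0]}}

```text
time_s: 5.38
ee_pos: [0.5568, -0.0038, 0.1935]
orientation: [[-1.0, -0.01, -0.0], [-0.01, 1.0, 0.001], [0.0, 0.001, -1.0]]
ft_force: [0.1, -0.2, -3.1]
gripper_width: 0.0648
gripper_force: 24.9
```

```bash
python3 - <<'E'
from h import *
np.set_printoptions(precision=4,suppress=True)
o=get_obs();print(o["ee_pos"],np.degrees(np.arctan2(o["orientation"][1][1],o["orientation"][0][1])),o["ft_force"],o["joint_pos"])
im0=cv2.imread('pics/top.png')[:,:,::-1];p=snapshot("top");t=np.radians(np.arange(0,360,1.))
g=im0.min(2).astype(float)
for thr in (0,170,190,205):
  out=[]
  for r in (.0225,.024,.0255):
    U=np.array([proj(p,[.5585+r*np.cos(a),-.004+r*np.sin(a),.074]) for a in t],np.float32)
    s=cv2.remap(g,U[:,None,:],None,cv2.INTER_CUBIC)[:,0];s=np.clip(s,thr,None)-thr
    h=(s*np.exp(-6j*t)).mean();out+=[round(abs(h),1),round(np.degrees(np.angle(h))/6%60,1)]
  print(thr,out)
s=snapshot("side");save(s,"s3")
c=cv2.resize(s["color"][110:270,200:360,::-1],None,fx=3.7,fy=3.7,interpolation=cv2.INTER_CUBIC);cv2.imwrite('pics/s3c.png',c)
E
```

```text
[ 0.5568 -0.0038  0.1935] 90.56475238120218 [ 0.1363 -0.2237 -3.0822] [-17.2172  15.4302  16.3304 104.3237  -4.9479  60.9546  91.5276]
0 [np.float64(32.6), np.float64(25.2), np.float64(31.0), np.float64(25.2), np.float64(25.4), np.float64(25.6)]
170 [np.float64(8.6), np.float64(24.3), np.float64(8.8), np.float64(24.4), np.float64(6.5), np.float64(24.7)]
190 [np.float64(3.7), np.float64(24.4), np.float64(4.0), np.float64(24.6), np.float64(2.5), np.float64(24.7)]
205 [np.float64(0.9), np.float64(25.2), np.float64(1.3), np.float64(24.9), np.float64(0.5), np.float64(24.5)]
```

View pics/s3c.png

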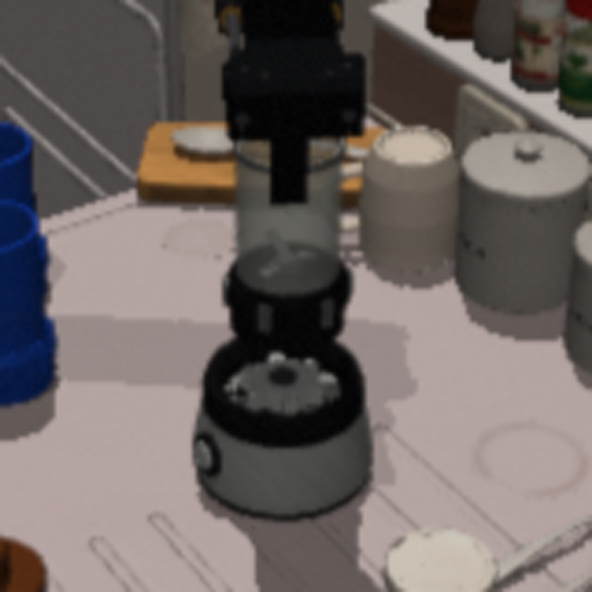

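Call:
{"op": "move_arm", "data": {"rows": [0,-0.1,-0.1,1.5,0,0,0,0,1.5,0,0,0,0,0.7,0,0,0,0,0.2,0,0,0,0,0.2,0,0,0,0,0,0]}}

```text
time_s: 5.98
ee_pos: [0.5584, -0.005, 0.1528]
orientation: [[-1.0, -0.012, 0.0], [-0.012, 1.0, 0.0], [-0.0, 0.0, -1.0]]
ft_force: [0.3, -0.0, -3.0]
gripper_width: 0.0647
gripper_force: 24.9
```

```bash
python3 - <<'E'
from h import *
np.set_printoptions(precision=4,suppress=True)
s=snapshot("side")
for t in("beaker","blender_base","well_floor","beaker_rim"):print(t,[(round(d["p"],2),np.round(d["location"],4)) for d in place_of(s,t)][:4])
c=cv2.resize(s["color"][130:270,200:350,::-1],None,fx=4,fy=4,interpolation=cv2.INTER_CUBIC);cv2.imwrite('pics/s4c.png',c)
E
```

```text
beaker [(0.74, array([ 0.5575, -0.0109,  0.0762])), (0.58, array([0.3604, 0.0982, 0.0003])), (0.56, array([ 0.3485,  0.2111, -0.0024]))]
blender_base [(0.6, array([ 0.5537, -0.0025, -0.0023]))]
well_floor [(0.68, array([ 0.559 , -0.0046,  0.0597]))]
beaker_rim [(0.93, array([0.3521, 0.213 , 0.1252])), (0.86, array([ 0.5605, -0.0054,  0.2111])), (0.86, array([0.3639, 0.1052, 0.1315]))]
```

View pics/s4c.png

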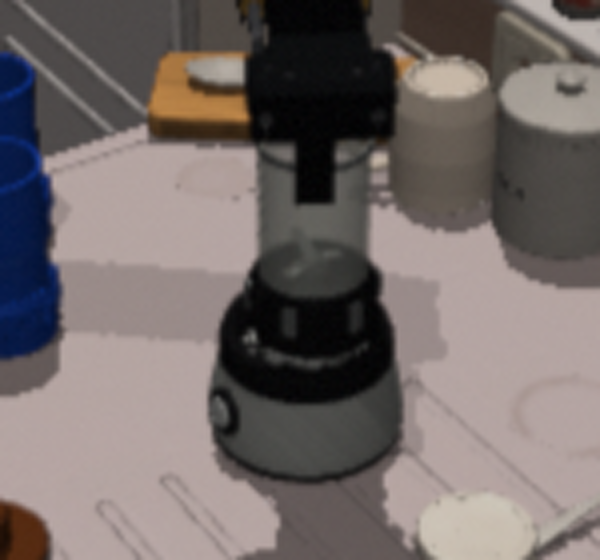

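```bash
python3 - <<'E'
from h import *
s=snapshot("side")
for z in (.0,.078,.10,.15,.2):print(z,[proj(s,[x,-.005,z]).round(1) for x in(.5584,.5534)])
g=s["color"].min(2)
for r in (150,185,190,195,200,203,207,212,220,225):print(r,g[r,248:306].tolist())
E
```

```text
0.0 [array([276.1, 234.9]), array([274.1, 235. ])]
0.078 [array([276.3, 210.2]), array([274.2, 210.3])]
0.1 [array([276.3, 202.9]), array([274.2, 203. ])]
0.15 [array([276.5, 185.7]), array([274.3, 185.7])]
0.2 [array([276.6, 167.6]), array([274.4, 167.6])]
150 [30, 41, 62, 84, 87, 98, 116, 126, 122, 122, 122, 122, 114, 47, 13, 11, 11, 12, 12, 12, 12, 13, 15, 12, 12, 12, 11, 13, 12, 11, 11, 11, 13, 12, 12, 11, 12, 12, 12, 11, 11, 10, 11, 12, 10, 11, 13, 12, 12, 13, 23, 57, 92, 124, 144, 144, 159, 164]
185 [162, 162, 161, 163, 163, 162, 163, 163, 162, 162, 162, 161, 162, 162, 162, 155, 121, 82, 76, 80, 82, 84, 87, 88, 90, 91, 90, 91, 92, 93, 93, 94, 93, 93, 91, 91, 90, 87, 86, 83, 82, 79, 77, 86, 119, 159, 162, 162, 161, 162, 162, 162, 161, 156, 135, 100, 95, 93]
190 [162, 163, 162, 162, 162, 162, 162, 162, 163, 163, 162, 162, 162, 163, 161, 155, 121, 89, 77, 77, 80, 78, 78, 74, 69, 67, 69, 77, 77, 76, 66, 62, 62, 64, 65, 68, 72, 73, 76, 78, 78, 76, 77, 92, 127, 158, 162, 161, 162, 162, 163, 162, 162, 162, 161, 162, 162, 160]
195 [161, 162, 163, 162, 162, 162, 162, 163, 162, 162, 163,
[... 918 characters left out ...]
137, 138, 137, 137, 137]
212 [137, 139, 136, 138, 138, 131, 102, 29, 13, 13, 13, 6, 7, 21, 53, 47, 13, 5, 6, 4, 7, 9, 19, 40, 40, 36, 16, 5, 6, 6, 3, 3, 5, 5, 4, 6, 6, 5, 9, 21, 30, 22, 14, 4, 5, 4, 5, 6, 14, 33, 83, 132, 137, 138, 137, 137, 136, 136]
220 [162, 162, 162, 161, 157, 132, 71, 25, 8, 5, 8, 8, 9, 8, 12, 12, 17, 20, 29, 41, 55, 58, 46, 38, 44, 57, 65, 64, 54, 65, 67, 65, 53, 41, 45, 44, 38, 28, 19, 7, 4, 5, 5, 7, 4, 7, 5, 3, 7, 20, 64, 112, 134, 138, 137, 139, 139, 143]
225 [163, 163, 161, 155, 126, 75, 67, 67, 62, 58, 44, 22, 9, 5, 4, 5, 4, 7, 6, 7, 5, 5, 6, 7, 6, 7, 5, 5, 8, 7, 4, 6, 7, 6, 5, 4, 4, 8, 5, 7, 5, 6, 6, 6, 5, 13, 31, 49, 54, 53, 56, 74, 115, 115, 113, 122, 121, 143]
```

Call:
{"op": "move_arm", "data": {"rows": [0,0.3,0,0,0,0,0,0,0.2,0,0,0,0,0.2,0,0,0,0,0,0]}}

```text
time_s: 6.62
ee_pos: [0.5554, -0.0052, 0.1487]
orientation: [[-1.0, -0.012, 0.001], [-0.012, 1.0, 0.0], [-0.001, 0.0, -1.0]]
ft_force: [0.1, -0.1, -1.5]
gripper_width: 0.0654
gripper_force: 24.9
```

```bash
python3 - <<'E'
from h import *
o=get_obs();print(o["ee_pos"],o["ft_force"],o["ft_torque"])
s=snapshot("side");p=snapshot("top")
a=cv2.resize(s["color"][165:245,235:315,::-1],(400,400),interpolation=cv2.INTER_CUBIC)
b=cv2.resize(p["color"][135:215,218:298,::-1],(400,400),interpolation=cv2.INTER_CUBIC)
b=cv2.convertScaleAbs(b,alpha=1.8)
cv2.imwrite('pics/s5.png',np.hstack([cv2.convertScaleAbs(a,alpha=1.8),b]))
E
```

```text
[ 0.55538047 -0.00521028  0.14865633] [ 0.0570185  -0.10918662 -1.5108533 ] [ 0.0166364   0.03060541 -0.01252635]
```

View pics/s5.png

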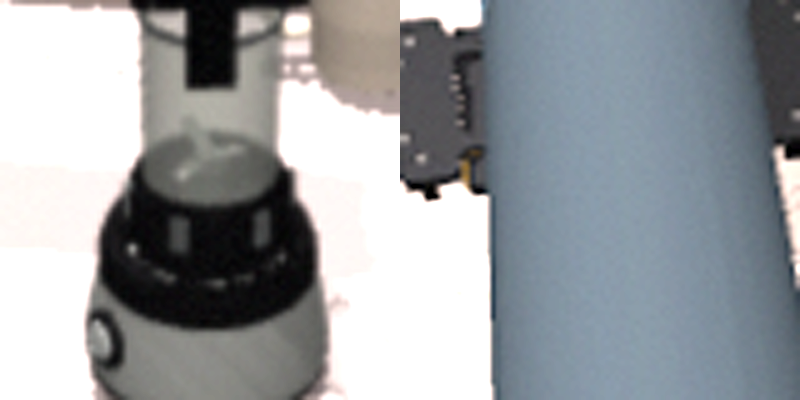

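Call:
{"op": "move_arm", "data": {"rows": [0,0,0,0.1,0,0,0,0,0.1,0,0,0,0,0.1,0,0,0,0,0,0]}}

```text
time_s: 7.05
ee_pos: [0.5575, -0.0051, 0.1479]
orientation: [[-1.0, -0.012, 0.005], [-0.012, 1.0, 0.001], [-0.005, 0.001, -1.0]]
ft_force: [-0.0, -0.7, 8.5]
gripper_width: 0.0649
gripper_force: 24.9
```

Call:
{"op": "move_arm", "data": {"rows": [0,0,0,0.1,0,0,0,0,0.1,0,0,0,0,0,0]}}

```text
time_s: 7.3
ee_pos: [0.5591, -0.0056, 0.1473]
orientation: [[-1.0, -0.011, 0.009], [-0.011, 1.0, 0.001], [-0.009, 0.001, -1.0]]
ft_force: [-0.0, -0.0, 14.0]
gripper_width: 0.065
gripper_force: 25.0
```

```bash
python3 - <<'E'
from h import *
o=get_obs();print(o["ee_pos"],o["ft_force"],o["ft_torque"])
s=snapshot("side");g=s["color"].min(2)
for r in (180,185,190,212,218,220):
    x=np.flatnonzero(g[r,244:310]<110 if r<200 else g[r,244:310]<80);print(r,x.min()+244,x.max()+244)
E
```

```text
[ 0.55910475 -0.00557682  0.14731387] [-5.27252077e-03 -3.37304642e-02  1.40365791e+01] [0.13735977 0.12077314 0.00716583]
180 264 309
185 264 309
190 264 291
212 255 297
218 255 298
220 254 298
```

Call:
{"op": "move_arm", "data": {"rows": [0,0,0,-0.2,0,0,0,0,-0.2,0,0,0,0,0,0]}}

```text
time_s: 7.6
ee_pos: [0.5555, -0.0053, 0.1481]
orientation: [[-1.0, -0.012, 0.001], [-0.012, 1.0, 0.0], [-0.001, 0.0, -1.0]]
ft_force: [0.1, -0.1, 3.7]
gripper_width: 0.0649
gripper_force: 24.9
```

```bash
python3 - <<'E'
from h import *
o=get_obs();print(o["ee_pos"],o["ft_force"],o["ft_torque"])
s=snapshot("side");g=s["color"].min(2)
for r in (180,185,190,212,218,220):
    x=np.flatnonzero(g[r,244:310]<110 if r<200 else g[r,244:310]<80);print(r,x.min()+244,x.max()+244)
E
```

```text
[ 0.55554273 -0.00533111  0.14808526] [ 0.09849855 -0.11435502  3.7487689 ] [-0.05661516  0.01716708 -0.06904302]
180 263 309
185 263 309
190 263 289
212 255 297
218 255 298
220 254 298
```

Call:
{"op": "move_arm", "data": {"rows": [0,0,0.2,-0.1,0,0,0,0.2,0,0,0,0,0,0,0]}}

```text
time_s: 7.9
ee_pos: [0.554, -0.0001, 0.1474]
orientation: [[-1.0, -0.013, -0.003], [-0.013, 1.0, 0.001], [0.003, 0.001, -1.0]]
ft_force: [0.4, -0.2, -2.5]
gripper_width: 0.0646
gripper_force: 24.9
```

Call:
{"op": "move_arm", "data": {"rows": [0,0,0.2,0,0,0,0,0,0,0]}}

```text
time_s: 8.07
ee_pos: [0.5545, 0.0015, 0.1477]
orientation: [[-1.0, -0.013, -0.002], [-0.013, 1.0, 0.0], [0.002, 0.0, -1.0]]
ft_force: [0.2, 0.5, -3.0]
gripper_width: 0.0651
gripper_force: 24.9
```

Call:
{"op": "move_arm", "data": {"rows": [0,0,0.2,0,0,0,0,0,0,0]}}

```text
time_s: 8.23
ee_pos: [0.5548, 0.0034, 0.1482]
orientation: [[-1.0, -0.013, -0.001], [-0.013, 1.0, 0.0], [0.001, 0.0, -1.0]]
ft_force: [-0.4, -0.4, -3.0]
gripper_width: 0.0651
gripper_force: 24.9
```

Call:
{"op": "move_arm", "data": {"rows": [0,0,0.2,0,0,0,0,0,0,0]}}

```text
time_s: 8.4
ee_pos: [0.555, 0.0053, 0.1485]
orientation: [[-1.0, -0.012, -0.0], [-0.012, 1.0, 0.0], [0.0, 0.0, -1.0]]
ft_force: [0.0, -0.1, -2.8]
gripper_width: 0.0652
gripper_force: 24.9
```

Call:
{"op": "move_arm", "data": {"rows": [0,0,0.2,0,0,0,0,0,0,0]}}

```text
time_s: 8.57
ee_pos: [0.5552, 0.0062, 0.1486]
orientation: [[-1.0, -0.012, 0.0], [-0.012, 1.0, -0.001], [-0.0, -0.001, -1.0]]
ft_force: [0.3, -2.3, -3.0]
gripper_width: 0.065
gripper_force: 24.9
```

Call:
{"op": "move_arm", "data": {"rows": [0,0,0.2,0,0,0,0,0,0,0]}}

```text
time_s: 8.73
ee_pos: [0.5553, 0.007, 0.1488]
orientation: [[-1.0, -0.012, 0.001], [-0.012, 1.0, -0.003], [-0.001, -0.003, -1.0]]
ft_force: [0.1, -4.9, -1.9]
gripper_width: 0.0649
gripper_force: 25.1
```

Call:
{"op": "move_arm", "data": {"rows": [0,0,-0.4,-0.1,0,0,0,-0.4,0,0,0,0,-0.4,0.1,0,0,0,0,0,0,0,0,0,0,0]}}

```text
time_s: 9.15
ee_pos: [0.5551, -0.003, 0.1484]
orientation: [[-1.0, -0.012, -0.0], [-0.012, 1.0, 0.001], [0.0, 0.001, -1.0]]
ft_force: [0.6, 0.6, -3.2]
gripper_width: 0.065
gripper_force: 24.9
```

Call:
{"op": "move_arm", "data": {"rows": [0,0,-0.2,0,0,0,0,0,0,0]}}

```text
time_s: 9.32
ee_pos: [0.5553, -0.005, 0.1486]
orientation: [[-1.0, -0.012, 0.0], [-0.012, 1.0, 0.001], [-0.0, 0.001, -1.0]]
ft_force: [-0.4, -0.2, -1.2]
gripper_width: 0.0651
gripper_force: 24.9
```

Call:
{"op": "move_arm", "data": {"rows": [0,0,-0.2,0,0,0,0,0,0,0]}}

```text
time_s: 9.48
ee_pos: [0.5553, -0.0073, 0.1487]
orientation: [[-1.0, -0.012, 0.0], [-0.012, 1.0, 0.0], [-0.0, 0.0, -1.0]]
ft_force: [-0.8, 1.0, -1.3]
gripper_width: 0.0649
gripper_force: 24.9
```

Call:
{"op": "move_arm", "data": {"rows": [0,0,0.4,0,0,0,0,0.3,0,0,0,-0.3,0,0,0,0,-0.2,0,0,0,0,0,0,0,0]}}

```text
time_s: 9.9
ee_pos: [0.5607, -0.0, 0.1485]
orientation: [[-1.0, -0.012, 0.0], [-0.012, 1.0, -0.0], [-0.0, -0.0, -1.0]]
ft_force: [-0.7, -0.7, -3.1]
gripper_width: 0.0648
gripper_force: 24.9
```

Call:
{"op": "move_arm", "data": {"rows": [0,-0.2,0,0,0,0,0,0,0,0]}}

```text
time_s: 10.07
ee_pos: [0.5625, -0.0003, 0.1485]
orientation: [[-1.0, -0.012, 0.0], [-0.012, 1.0, -0.0], [-0.0, -0.0, -1.0]]
ft_force: [0.1, -0.4, -3.1]
gripper_width: 0.0647
gripper_force: 24.9
```

Call:
{"op": "move_arm", "data": {"rows": [0,-0.2,0,0,0,0,0,0,0,0]}}

```text
time_s: 10.23
ee_pos: [0.5643, -0.0002, 0.1485]
orientation: [[-1.0, -0.012, 0.0], [-0.012, 1.0, -0.0], [-0.0, -0.0, -1.0]]
ft_force: [0.2, -0.1, -2.0]
gripper_width: 0.065
gripper_force: 24.9
```

Call:
{"op": "move_arm", "data": {"rows": [0,0.4,0,0,0,0,0.4,0,0,0,0,0.3,0,0,0,0,0,0,0,0]}}

```text
time_s: 10.57
ee_pos: [0.5523, -0.0002, 0.1486]
orientation: [[-1.0, -0.012, -0.0], [-0.012, 1.0, 0.0], [0.0, 0.0, -1.0]]
ft_force: [0.5, -0.1, -2.2]
gripper_width: 0.0651
gripper_force: 24.9
```

Call:
{"op": "move_arm", "data": {"rows": [0,0.2,0,0,0,0,0,0,0,0]}}

```text
time_s: 10.73
ee_pos: [0.5507, -0.0002, 0.1487]
orientation: [[-1.0, -0.012, -0.0], [-0.012, 1.0, 0.0], [0.0, 0.0, -1.0]]
ft_force: [-0.6, -0.1, -1.9]
gripper_width: 0.0649
gripper_force: 24.9
```

Call:
{"op": "move_arm", "data": {"rows": [0,0.2,0,0,0,0,0,0,0,0]}}

```text
time_s: 10.9
ee_pos: [0.5491, -0.0002, 0.1486]
orientation: [[-1.0, -0.012, 0.0], [-0.012, 1.0, 0.0], [-0.0, 0.0, -1.0]]
ft_force: [0.9, -0.5, -2.3]
gripper_width: 0.065
gripper_force: 24.9
```

Call:
{"op": "move_arm", "data": {"rows": [0,-0.4,0,0,0,0,-0.4,0,0,0,0,0,0,0.1,0,0,0,0,0.1,0,0,0,0,0,0]}}

```text
time_s: 11.32
ee_pos: [0.5592, -0.0005, 0.1495]
orientation: [[-1.0, -0.011, 0.004], [-0.011, 1.0, 0.001], [-0.004, 0.001, -1.0]]
ft_force: [-3.5, 0.3, 12.6]
gripper_width: 0.0645
gripper_force: 25.0
```

Call:
{"op": "move_arm", "data": {"rows": [0,0,0,0.1,0,0,0,0,0.1,0,0,0,0,0,0]}}

```text
time_s: 11.57
ee_pos: [0.5605, -0.0007, 0.1492]
orientation: [[-1.0, -0.011, 0.007], [-0.011, 1.0, 0.001], [-0.007, 0.001, -1.0]]
ft_force: [-4.9, -0.8, 19.3]
gripper_width: 0.0651
gripper_force: 25.1
```

Call:
{"op": "move_arm", "data": {"rows": [0,0,0,-0.3,0,0,0,0,-0.3,0,0,0,0,-0.2,0,0,0,0,0,0]}}

```text
time_s: 11.9
ee_pos: [0.5571, -0.0001, 0.1523]
orientation: [[-1.0, -0.012, -0.0], [-0.012, 1.0, 0.0], [0.0, 0.0, -1.0]]
ft_force: [-0.6, 0.4, -2.2]
gripper_width: 0.0649
gripper_force: 24.9
```

```bash
python3 - <<'E'
from h import *
o=get_obs();print(o["ee_pos"],o["ft_force"],o["ft_torque"])
s=snapshot("side")
for t in("beaker","well_floor","beaker_rim","drive_top"):print(t,[(round(d["p"],2),np.round(d["location"],4)) for d in place_of(s,t)][:3])
a=cv2.resize(s["color"][150:250,225:325,::-1],(600,600),interpolation=cv2.INTER_CUBIC)
cv2.imwrite('pics/s6.png',cv2.convertScaleAbs(a,alpha=1.8))
E
```

```text
[ 5.57120042e-01 -5.77636960e-05  1.52277461e-01] [-0.63445359  0.35708375 -2.16383301] [0.01962724 0.03001799 0.00976868]
beaker [(0.82, array([0.3636, 0.0995, 0.001 ])), (0.65, array([3.516e-01, 2.111e-01, 3.000e-04])), (0.6, array([ 0.5419, -0.0106,  0.078 ]))]
well_floor [(0.79, array([ 0.5572, -0.0039,  0.0624])), (0.16, array([ 0.5459, -0.0053,  0.0855]))]
beaker_rim [(0.91, array([ 0.5594, -0.0011,  0.2083])), (0.78, array([0.354 , 0.2129, 0.1251])), (0.57, array([0.3637, 0.1012, 0.132 ]))]
drive_top [(0.39, array([ 0.5579, -0.0088,  0.0752]))]
```

View pics/s6.png

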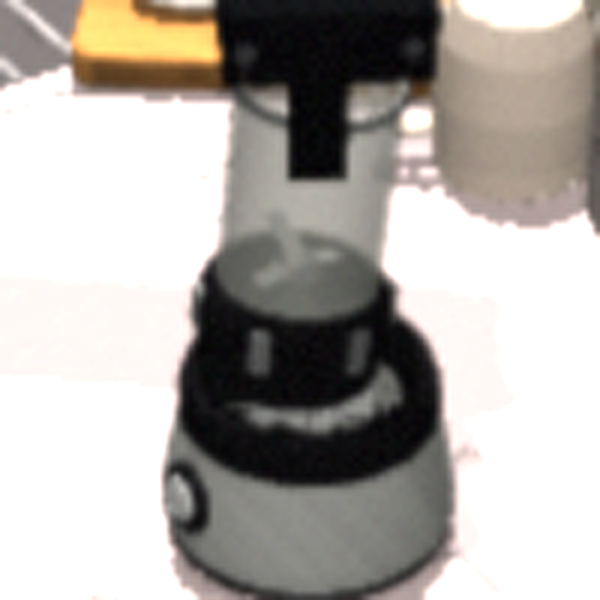

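Call:
{"op": "move_arm", "data": {"rows": [0,0,0,-2.5,0,0,0,0,-2.5,0,0,1,2.4,0,0,0,1,2.4,0,0,0,1,2.4,0,0,0,1,2.4,0,0,0,1,2.4,0,0,0,1,2.4,0,0,0,1,2.4,0,0,0,1,2.4,0,0]}}

```text
time_s: 12.98
ee_pos: [0.474, 0.1918, 0.2023]
orientation: [[-1.0, -0.012, -0.0], [-0.012, 1.0, -0.0], [0.0, -0.0, -1.0]]
ft_force: [0.8, 0.6, -3.0]
gripper_width: 0.0647
gripper_force: 24.9
```

Call:
{"op": "move_arm", "data": {"rows": [0,0,0,3,0,0,0,0,3,0,0,0,0,3,0,0,0,0,2,0,0,0,0,0.8,0,0,0,0,0,0]}}

```text
time_s: 13.48
ee_pos: [0.4733, 0.1902, 0.0826]
orientation: [[-1.0, -0.012, -0.004], [-0.012, 1.0, -0.002], [0.004, -0.002, -1.0]]
ft_force: [-1.6, -0.1, -3.4]
gripper_width: 0.0647
gripper_force: 24.9
```

Call:
{"op": "move_arm", "data": {"rows": [0,0,0,0.2,0,0,0,0,0.2,0,0,0,0,0.2,0,0,0,0,0.2,0,0,0,0,0,0], "newtons": 6}}

```text
time_s: 13.9
ee_pos: [0.475, 0.191, 0.0769]
orientation: [[-1.0, -0.012, 0.001], [-0.012, 1.0, 0.0], [-0.001, 0.0, -1.0]]
ft_force: [-0.1, -0.0, -2.4]
gripper_width: 0.0654
gripper_force: 6.0
```

Call:
{"op": "move_arm", "data": {"rows": [0,0,0,0.1,0,0,0,0,0.1,0,0,0,0,0.1,0,0,0,0,0,0,100,0,0,0,0,100,0,0,0,0,100,0,0,0,0,100,0,0,0,0]}}

```text
time_s: 14.57
ee_pos: [0.475, 0.1911, 0.0736]
orientation: [[-1.0, -0.012, 0.0], [-0.012, 1.0, 0.0], [-0.0, 0.0, -1.0]]
ft_force: [0.1, -0.4, 0.6]
gripper_width: 0.0829
gripper_force: 0.0
```

Call:
{"op": "move_arm", "data": {"rows": [100,0,0,-2.5,0,100,0,0,-3.5,0,100,0,0,-3.5,0,100,0,0,-1,0,100,0,0,0,0,100,0,0,0,0]}}

```text
time_s: 15.07
ee_pos: [0.4747, 0.191, 0.1784]
orientation: [[-1.0, -0.012, 0.0], [-0.012, 1.0, 0.001], [-0.0, 0.001, -1.0]]
ft_force: [0.1, 0.1, 0.2]
gripper_width: 0.0872
gripper_force: 0.0
```

```bash
python3 - <<'E'
from h import *
np.set_printoptions(precision=4,suppress=True)
o=get_obs();w=snapshot("wrist");save(w,"w7");print(o["time_s"],o["ee_pos"])
print([(round(d["p"],2),np.round(d["location"],4)) for d in place_of(w,"beaker")+place_of(w,"beaker_rim")])
u=proj(w,[.474,.190,.09]);x,y=(u-50).astype(int);print(x,y)
c=cv2.resize(w["color"][y:y+100,x:x+100,::-1],(600,600),interpolation=cv2.INTER_CUBIC);cv2.imwrite('pics/w7c.png',cv2.convertScaleAbs(c,alpha=1.3))
E
```

```text
15.0667 [0.4747 0.191  0.1784]
[(0.84, array([0.3606, 0.1041, 0.0011])), (0.82, array([ 0.4707,  0.1844, -0.0015])), (0.81, array([ 0.3521,  0.2167, -0.0012])), (0.96, array([0.364 , 0.1036, 0.1282])), (0.83, array([0.3525, 0.2202, 0.1263])), (0.81, array([0.4733, 0.1872, 0.1284])), (0.62, array([0.4702, 0.189 , 0.0004]))]
201 135
```

View pics/w7c.png

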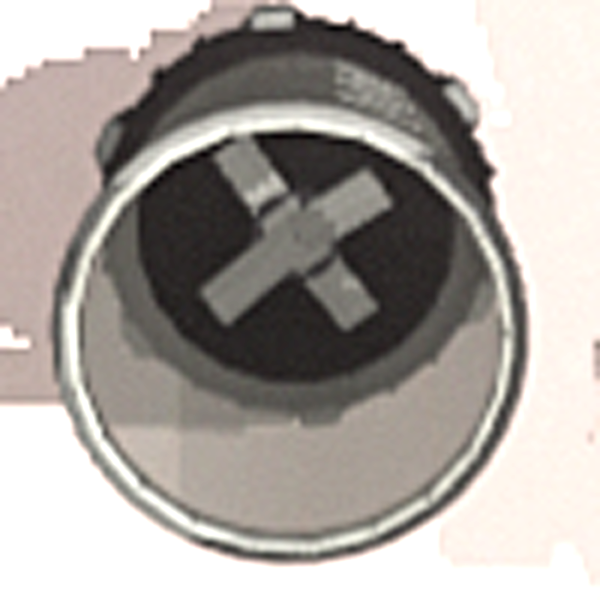

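```bash
python3 - <<'E'
from h import *
np.set_printoptions(precision=4,suppress=True)
w=snapshot("wrist");f=lambda x,y:(201+x/6-.42,135+y/6-.42)
for cy in (330,334):
  C=ray(w,*f(289,cy),.130);print("rim centre",C)
  for z in (.02,.03,.038):
    print(z,[(round(np.degrees(np.arctan2(*(q-C)[1::-1])),1),round(np.linalg.norm((q-C)[:2]),4)) for q in (ray(w,*f(*u),z) for u in ((272,17),(462,103),(112,138)))])
# robust: full rim fit
g=w["color"].min(2)
from scipy.optimize import least_squares
gx=cv2.GaussianBlur(g.astype(float),(0,0),.8);t=np.radians(np.arange(0,360,4))
def ring(C,r): 
    U=np.array([proj(w,[C[0]+r*np.cos(a),C[1]+r*np.sin(a),.130]) for a in t],np.float32);return cv2.remap(gx,U[:,None,:],None,cv2.INTER_LINEAR)[:,0]
best=sorted((-ring((x,y),.0325).mean(),x,y) for x in np.arange(.465,.4801,.0005) for y in np.arange(.18,.198,.0005))[:3];print(best)
E
```

```text
rim centre [0.4667 0.1871 0.13  ]
0.02 [(np.float64(-171.7), np.float64(0.0369)), (np.float64(121.9), np.float64(0.0382)), (np.float64(-108.6), np.float64(0.0391))]
0.03 [(np.float64(-172.2), np.float64(0.0376)), (np.float64(123.9), np.float64(0.0381)), (np.float64(-111.0), np.float64(0.0385))]
0.038 [(np.float64(-172.6), np.float64(0.038)), (np.float64(125.6), np.float64(0.0381)), (np.float64(-112.9), np.float64(0.038))]
rim centre [0.4672 0.1871 0.13  ]
0.02 [(np.float64(-171.8), np.float64(0.0375)), (np.float64(122.6), np.float64(0.0385)), (np.float64(-109.4), np.float64(0.0393))]
0.03 [(np.float64(-172.3), np.float64(0.0381)), (np.float64(124.7), np.float64(0.0384)), (np.float64(-111.8), np.float64(0.0387))]
0.038 [(np.float64(-172.7), np.float64(0.0386)), (np.float64(126.3), np.float64(0.0384)), (np.float64(-113.7), np.float64(0.0383))]
[(np.float64(-142.1020473780255), np.float64(0.48000000000000004), np.float64(0.198)), (np.float64(-141.7640138481856), np.float64(0.48000000000000004), np.float64(0.195)), (np.float64(-141.7346584425571), np.float64(0.48000000000000004), np.float64(0.1975))]
```

Call:
{"op": "move_arm", "data": {"rows": [100,0.7,-0.2,0,0,100,0,0,2.5,0,100,0,0,2.5,0,100,0,0,2.5,0,100,0,0,2.5,0,100,0,0,0.2,0,0,0,0,0,0,0,0,0,0,0,0,0,0,0,0,0,0,0,0,0], "newtons": 50}}

```text
time_s: 16.1
ee_pos: [0.4688, 0.1892, 0.078]
orientation: [[-1.0, -0.012, 0.002], [-0.012, 1.0, 0.001], [-0.002, 0.001, -1.0]]
ft_force: [-0.8, -1.5, 1.3]
gripper_width: 0.0679
gripper_force: 0.5
```

Call:
{"op": "move_arm", "data": {"rows": [0,0,0,0,0,0,0,0,0,0,0,0,0,0,0,0,0,0,0,0]}}

```text
time_s: 16.43
ee_pos: [0.4689, 0.1889, 0.0778]
orientation: [[-1.0, -0.012, 0.002], [-0.012, 1.0, 0.001], [-0.002, 0.001, -1.0]]
ft_force: [-0.9, -1.0, 5.7]
gripper_width: 0.0636
gripper_force: 50.0
```

Call:
{"op": "move_arm", "data": {"rows": [0,0,0,-2,0,0,0,0,-3,0,0,0,0,-3,0,0,-1.1,-2.4,-1,0,0,-1.1,-2.4,-1,0,0,-1.1,-2.4,0,0,0,-1.1,-2.4,0,0,0,-1.1,-2.4,0,0,0,-1.1,-2.4,0,0,0,-1,-2.4,0,0]}}

```text
time_s: 17.27
ee_pos: [0.5456, 0.0207, 0.176]
orientation: [[-1.0, -0.012, -0.001], [-0.012, 1.0, 0.0], [0.001, 0.0, -1.0]]
ft_force: [0.1, -0.6, -4.2]
gripper_width: 0.064
gripper_force: 50.0
```

Call:
{"op": "move_arm", "data": {"rows": [0,-0.9,-2.2,0,0,0,0,0,1.4,0,0,0,0,1.4,0,0,0,0,0.7,0,0,0,0,0,0,0,0,0,0,0]}}

```text
time_s: 17.77
ee_pos: [0.5547, -0.0005, 0.1411]
orientation: [[-1.0, -0.012, -0.001], [-0.012, 1.0, -0.001], [0.001, -0.001, -1.0]]
ft_force: [-0.1, -1.6, -3.0]
gripper_width: 0.0637
gripper_force: 50.0
```

```bash
cat > side.py <<'E'
from h import *
o=get_obs();print(o["time_s"],o["ee_pos"],o["ft_force"])
s=snapshot("side");g=s["color"].min(2).astype(float)
def edges(r,lo,hi,c=278,thr=110):
    row=g[r];i=c
    out=[]
    for d in(-1,1):
        i=c+d*lo
        while row[i]<thr and abs(i-c)<hi:i+=d
        a,b=row[i-d],row[i];out.append(i-d+d*(thr-a)/(b-a+1e-9))
    return np.round([out[0],out[1],(out[0]+out[1])/2],1)
for r in (170,174,178,182,186):print(r,edges(r,9,25))
for r in (214,217,220,223,234,238):print(r,edges(r,15,30,276,100))
E
python3 side.py
```

```text
17.7667 [ 5.54722179e-01 -5.41588629e-04  1.41136055e-01] [-0.12273415 -1.64666726 -3.03486265]
170 [260.9 291.3 276.1]
174 [261.3 289.9 275.6]
178 [261.4 291.4 276.4]
182 [261.7 289.  275.4]
186 [261.7 289.  275.4]
214 [253.8 298.5 276.1]
217 [253.9 298.5 276.2]
220 [253.5 298.8 276.1]
223 [252.7 299.3 276. ]
234 [252.  300.4 276.2]
238 [252.6 300.3 276.5]
```

Call:
{"op": "move_arm", "data": {"rows": [0,0,0,0.1,0,0,0,0,0.1,0,0,0,0,0,0]}}

```text
time_s: 18.07
ee_pos: [0.5556, 0.0002, 0.1401]
orientation: [[-1.0, -0.012, 0.001], [-0.012, 1.0, 0.001], [-0.001, 0.0, -1.0]]
ft_force: [0.2, -0.6, -2.2]
gripper_width: 0.064
gripper_force: 50.0
```

Call:
{"op": "move_arm", "data": {"rows": [0,0,0,0.1,0,0,0,0,0.1,0,0,0,0,0,0]}}

```text
time_s: 18.32
ee_pos: [0.5556, 0.0001, 0.1379]
orientation: [[-1.0, -0.012, 0.001], [-0.012, 1.0, 0.0], [-0.001, 0.0, -1.0]]
ft_force: [1.4, -1.1, -0.9]
gripper_width: 0.064
gripper_force: 50.0
```

Call:
{"op": "move_arm", "data": {"rows": [0,0,0,0.1,0,0,0,0,0.1,0,0,0,0,0,0]}}

```text
time_s: 18.57
ee_pos: [0.5564, -0.0, 0.1378]
orientation: [[-1.0, -0.012, 0.003], [-0.012, 1.0, 0.001], [-0.003, 0.001, -1.0]]
ft_force: [-1.9, -0.9, 10.4]
gripper_width: 0.0637
gripper_force: 50.0
```

```bash
python3 side.py; python3 - <<'E'
from h import *
s=snapshot("side");print([(round(d["p"],2),np.round(d["location"],4)) for d in place_of(s,"beaker")+place_of(s,"beaker_rim")])
a=cv2.resize(s["color"][150:250,225:325,::-1],(600,600),interpolation=cv2.INTER_CUBIC)
cv2.imwrite('pics/s8.png',cv2.convertScaleAbs(a,alpha=1.8))
E
```

```text
18.5667 [ 5.56355964e-01 -2.79390300e-05  1.37786714e-01] [-1.86081021 -0.89737247 10.3581104 ]
170 [260.9 291.9 276.4]
174 [261.8 290.7 276.3]
178 [262.  291.5 276.7]
182 [262.3 289.8 276. ]
186 [262.1 289.4 275.8]
214 [253.8 298.5 276.1]
217 [253.9 298.5 276.2]
220 [253.5 298.8 276.1]
223 [252.7 299.3 276. ]
234 [251.9 300.4 276.2]
238 [252.6 300.3 276.5]
[(0.73, array([0.3627, 0.1028, 0.0025])), (0.58, array([ 0.3515,  0.2141, -0.0016])), (0.96, array([0.3651, 0.1047, 0.1314])), (0.9, array([ 0.5542, -0.0033,  0.1893])), (0.61, array([0.355 , 0.2127, 0.1269]))]
```

Call:
{"op": "move_arm", "data": {"rows": [0,0,0,-0.2,0,100,0,0,0,0,100,0,0,0,0,100,0,0,0,0,100,0,0,0,0,100,0,0,-1,0,100,0,0,-3,0,100,0,0,-4,0,100,0,0,-2,0,100,0,0,0,0]}}

```text
time_s: 19.6
ee_pos: [0.5586, -0.0003, 0.2437]
orientation: [[-1.0, -0.012, 0.011], [-0.012, 1.0, 0.001], [-0.011, 0.001, -1.0]]
ft_force: [0.0, -0.6, 0.7]
gripper_width: 0.087
gripper_force: 0.0
```

Call:
{"op": "move_arm", "data": {"rows": [100,1.1,-2.5,0,0,100,1.1,-2.5,0,0,100,1.1,-2.5,0,0,100,1.1,-2.5,0,0,100,1.1,-2.5,1,0,100,1.1,-2.5,2,0,100,1.1,-2.5,3,0,100,1.1,-2.5,2,0,100,1.2,-2.3,0,0,100,0,0,0,0]}}

```text
time_s: 20.43
ee_pos: [0.4533, -0.2293, 0.1562]
orientation: [[-1.0, -0.003, -0.005], [-0.003, 1.0, -0.001], [0.005, -0.001, -1.0]]
ft_force: [0.2, -0.1, 0.9]
gripper_width: 0.0872
gripper_force: 0.0
```

```bash
python3 - <<'E'
from h import *
np.set_printoptions(precision=4,suppress=True)
o=get_obs();w=snapshot("wrist");print(o["time_s"],o["ee_pos"])
print([(round(d["p"],2),np.round(d["location"],4),proj(w,d["location"])) for d in place_of(w,"beaker_lid")])
s=snapshot("side");p=snapshot("top")
print([(round(d["p"],2),np.round(d["location"],4)) for d in place_of(s,"beaker")+place_of(s,"beaker_rim")+place_of(p,"beaker_rim")])
wi=cv2.resize(w["color"][:,:,::-1],(400,300));a=cv2.resize(s["color"][130:250,220:330,::-1],(275,300),interpolation=cv2.INTER_CUBIC)
b=cv2.resize(p["color"][125:225,210:310,::-1],(300,300),interpolation=cv2.INTER_CUBIC)
c=np.zeros((600,700,3),np.uint8);c[:300,:400]=wi;c[300:,:275]=a;c[300:,290:590]=b
cv2.imwrite('pics/c9.png',c)
E
```

```text
20.4333 [ 0.4533 -0.2293  0.1562]
[(0.77, array([ 0.4584, -0.225 , -0.0014]), array([256.2952, 178.1154])), (0.68, array([ 0.3663, -0.1198,  0.0031]), array([349.89  ,  99.0054]))]
[(0.93, array([ 0.5534, -0.0056,  0.0568])), (0.64, array([0.3595, 0.0976, 0.0009])), (0.95, array([0.364 , 0.1038, 0.1311])), (0.69, array([ 0.5592, -0.0032,  0.1908])), (0.96, array([ 0.5579, -0.0022,  0.1889])), (0.9, array([0.3617, 0.1021, 0.1336])), (0.67, array([0.3511, 0.2173, 0.1289])), (0.67, array([0.6592, 0.2652, 0.0005]))]
```

View pics/c9.png

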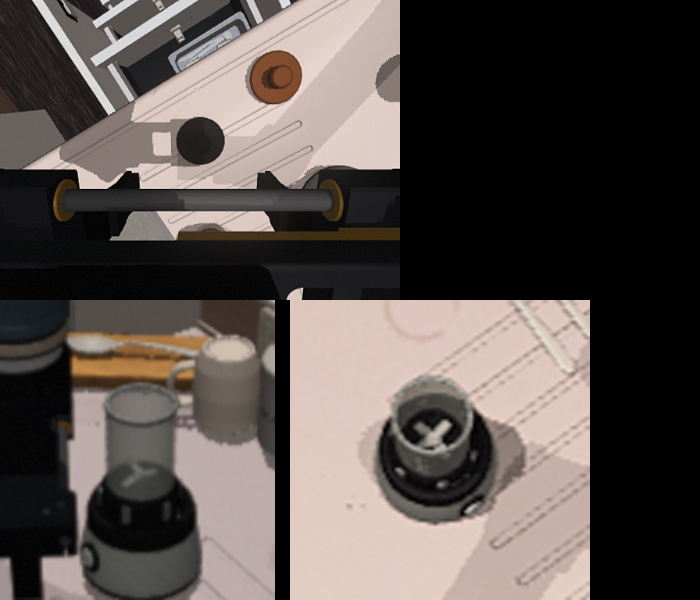

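```bash
python3 - <<'E'
from h import *
np.set_printoptions(precision=4,suppress=True)
o=get_obs();w=snapshot("wrist");g=w["color"].max(2)
m=np.zeros(g.shape,np.uint8);m[140:214,215:300]=g[140:214,215:300]<75
k,l,s,c=cv2.connectedComponentsWithStats(m);i=1+s[1:,4].argmax();print(s[i],c[i],g[170:190:6,250:262:4])
x,y,ww,hh=s[i][:4];q=ray(w,x+ww/2-.5,y+hh/2-.5,.014);print(q,ray(w,x,y+hh/2,.016)[1]-ray(w,x+ww,y+hh/2,.016)[1],np.array(o["ee_pos"]),o["orientation"])
E
```

```text
[ 220  144   62   62 2935] [250.3009 174.2872] [[34 35 36]
 [37 33 28]
 [32 34 36]
 [35 36 33]]
[ 0.4574 -0.2257  0.014 ] -0.07202838675189571 [ 0.4586 -0.2232  0.1577] [[-0.9999 -0.0143  0.0006]
 [-0.0143  0.9999  0.0003]
 [-0.0007  0.0003 -1.    ]]
```

Call:
{"op": "move_arm", "data": {"rows": [100,0.1,-0.1,2,0,100,0,0,3,0,100,0,0,3,0,100,0,0,3,0,100,0,0,2,0,100,0,0,0.5,0,100,0,0,0,0,100,0,0,0,0], "newtons": 20}}

```text
time_s: 21.5
ee_pos: [0.4577, -0.2255, 0.0233]
orientation: [[-1.0, -0.012, 0.001], [-0.012, 1.0, -0.0], [-0.001, -0.0, -1.0]]
ft_force: [-0.0, 0.0, 1.4]
gripper_width: 0.0869
gripper_force: 0.0
```

Call:
{"op": "move_arm", "data": {"rows": [100,0,0,0.2,0,0,0,0,0,0,0,0,0,0,0,0,0,0,0,0,0,0,0,0,0,0,0,0,0,0,0,0,0,0,0,0,0,0,0,0,0,0,0,0,0,0,0,0,0,0]}}

```text
time_s: 22.33
ee_pos: [0.4567, -0.2254, 0.0204]
orientation: [[-1.0, -0.012, -0.0], [-0.012, 1.0, 0.0], [0.0, 0.0, -1.0]]
ft_force: [-0.1, -0.0, -1.5]
gripper_width: 0.0352
gripper_force: 0.0
```

Call:
{"op": "move_arm", "data": {"rows": [0,0,0,0,0,0,0,0,0,0,0,0,0,0,0]}}

```text
time_s: 22.58
ee_pos: [0.4568, -0.2254, 0.0205]
orientation: [[-1.0, -0.012, -0.0], [-0.012, 1.0, 0.0], [0.0, 0.0, -1.0]]
ft_force: [-0.4, 0.6, -0.1]
gripper_width: 0.0155
gripper_force: 0.0
```

```bash
python3 - <<'E'
from h import *
o=get_obs();w=snapshot("wrist");print(o["gripper_width"],o["gripper_force"],o["ee_pos"])
s=snapshot("side");a=cv2.resize(s["color"][250:330,190:290,::-1],(500,400),interpolation=cv2.INTER_CUBIC)
b=cv2.resize(w["color"][130:250,180:320,::-1],(290,250),interpolation=cv2.INTER_CUBIC)
c=np.zeros((400,800,3),np.uint8);c[:,:500]=cv2.convertScaleAbs(a,alpha=1.8);c[:250,505:795]=cv2.convertScaleAbs(b,alpha=1.8);cv2.imwrite('pics/l1.png',c)
E
```

```text
0.01549129373899094 0.0 [ 0.45676086 -0.22535544  0.0204707 ]
```

View pics/l1.png

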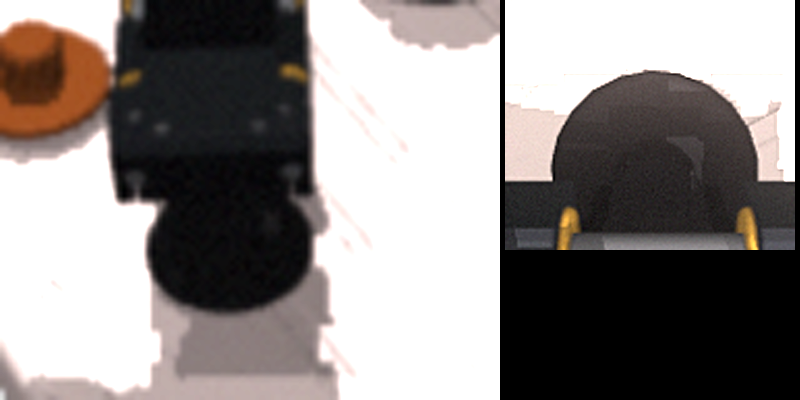

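```bash
python3 - <<'E'
from h import *
np.set_printoptions(precision=4,suppress=True)
o=get_obs();w=snapshot("wrist");s=snapshot("side");p=snapshot("top")
e=ray(w,252.4,164.6,.016);print("edge",e,"->centre x",e[0]+.0365)
L=ray(w,(553-505)/290*140+180,214,.016);R=ray(w,(757-505)/290*140+180,214,.016);print(L,R)
for n,q in(("w",w),("s",s),("t",p)):
  print(n,[(round(d["p"],2),np.round(d["location"],4)) for d in place_of(q,"beaker_lid")+search_frame(q,"beaker_lid")])
g=w["color"].max(2)
print(g[150:200:5,225:285:5])
E
```

```text
edge [ 0.4219 -0.2257  0.016 ] ->centre x 0.4584176246030133
[ 0.4581 -0.2607  0.016 ] [ 0.4574 -0.1899  0.016 ]
w [(0.76, array([ 0.3678, -0.1225,  0.0019])), (0.74, array([ 0.4594, -0.2241,  0.0013])), (0.89, array([ 0.4459, -0.2255,  0.0184])), (0.58, array([ 0.3666, -0.1262,  0.0159]))]
s [(0.93, array([ 0.4605, -0.2264, -0.0021])), (0.69, array([ 0.363 , -0.1197, -0.0016])), (0.93, array([ 0.4604, -0.2368,  0.0165])), (0.74, array([ 0.366 , -0.1294,  0.0132])), (0.42, array([ 0.6302, -0.2282,  0.0726])), (0.31, array([ 0.5538, -0.0508,  0.0463]))]
t [(0.89, array([ 0.3688, -0.1189,  0.0049])), (0.45, array([ 0.4571, -0.2274, -0.    ])), (0.77, array([ 0.3678, -0.1207,  0.0223])), (0.6, array([ 0.4618, -0.2121,  0.0169]))]
[[243 242 243 243 243 243 242 243 243 242 243 243]
 [242 244 243 243 243 243 243 242 242 242 243 243]
 [242 242 242 243 243 243 243 243 243 243 243 244]
 [158 161 162 145  32  45  46  36 165 248 246 159]
 [177  41  47  51  46  46  56  58  56  52  37 140]
 [ 42  45  47  45  46  49  42  45  45  44  49  43]
 [ 45  40  42  40  43  41  43  42  45  45  42  46]
 [ 37  39  33  33  38  33  39  38  36  37  39  43]
 [ 33  33  33  33  29  33  33  32  34  32  37  39]
 [ 27  33  30  28  30  32  33  32  34  37  34  32]]
```

Call:
{"op": "move_arm", "data": {"rows": [0,0,0,0,0,0,0,0,0,0]}}

```text
time_s: 23.3
ee_pos: [0.4568, -0.2254, 0.0205]
orientation: [[-1.0, -0.012, 0.0], [-0.012, 1.0, 0.0], [-0.0, 0.0, -1.0]]
ft_force: [-0.3, 0.8, 0.1]
gripper_width: 0.0007
gripper_force: 0.0
```

Call:
{"op": "move_arm", "data": {"rows": [0,0,0,-3,0,0,0,0,-3,0,0,0,0,-3,0,0,0,0,-3,0,0,0,0,0,0,0,0,0,0,0]}}

```text
time_s: 23.8
ee_pos: [0.458, -0.2258, 0.1422]
orientation: [[-1.0, -0.012, 0.004], [-0.012, 1.0, -0.001], [-0.004, -0.001, -1.0]]
ft_force: [-0.6, 1.0, -0.4]
gripper_width: 0.0002
gripper_force: 0.0
```

```bash
python3 - <<'E'
from h import *
np.set_printoptions(precision=4,suppress=True)
o=get_obs();s=snapshot("side");g=s["color"].max(2);P=np.array(o["ee_pos"]);print(P,o["gripper_width"])
u=proj(s,P);print("tip proj",u, "grasp",proj(s,P+[0,0,.019]),"lid",proj(s,[.4585,-.2255,.016]),proj(s,[.4585,-.2255,.04]))
c=int(round(u[0]))
for r in range(215,320,3):print(r,g[r,c-30:c+31:5])
w=snapshot("wrist");gw=w["color"].max(2);uw=proj(w,P);print("wrist tip",uw)
print([(round(d["p"],2),np.round(d["location"],4)) for d in place_of(s,"beaker_lid")])
E
```

```text
[ 0.458  -0.2258  0.1422] 0.000245136734338327
tip proj [232.6351 252.999 ] grasp [232.192  245.7571] lid [235.5912 297.0651] [235.1103 289.1493]
215 [ 73  27  17  17  15  18  17  18  16  15 179  17   8]
218 [ 76  17  19  17  17  15  15  17  21  15 173   9  10]
221 [104  16  20  28  16  17  18  32  17  17 133   5  11]
224 [104  16  17  18  15  14  17  14  14  12  86  24   7]
227 [77 14 16 15 15 14 14 13 12 11 49 71 14]
230 [159   9   9   5   7   8   7   6   6   7  80  40  78]
233 [161  34  24   7   6   5   5   5   5  26  80  17  82]
236 [160  53  22   8  10   5   4   8   6  20  69   8  79]
239 [162  84  51  23  33   4   5  70 114 152  98  58  79]
242 [160 161 161 161 161 143 147 185 190 190 170  65  77]
245 [162 162 161 161 162 161 161 160 175 190 175  76  67]
248 [162 161 162 164 160 159 160 162 151 170 187 104  64]
251 [162 161 161 161 161 159 160 161 159 161 161 163 110]
254 [178 162 162 161 161 160 159 162 150 149 161 160 162]
257 [ 89 164 162 162 154 156 163 162 161 158 160 161 161]
260 [ 86  91 182 161 162 157 162 162 162 146 144 161 161]
263 [ 77  91 183 188 164 151 155 162 16
[... 525 characters left out ...]
76 160 158 162]
293 [190 190 192 191  17  11   7   8   8   7 155 151 163]
296 [190 190 191 178   8   6   6   6   6   7 154 160 158]
299 [190 191 191 171   9   9   6   4   7   5 119 155 151]
302 [191 190 190 174   9  10  10   7   7   6  74 156 159]
305 [189 190 190 189  14   8   8   6  11   8  76 157 160]
308 [178 190 190 189  27   9  17  14  15  53  77 158 163]
311 [178 185 190 190  98  45  13  14  59  78  78 163 162]
314 [186 188 185 191 184 102  76  75  75 123  80 166 169]
317 [172 170 190 187 189 106 170 169 183 169 102 190 190]
wrist tip [251.4344 216.9442]
[(0.78, array([ 0.3642, -0.1218, -0.0059])), (0.73, array([ 0.4609, -0.2217, -0.003 ])), (0.58, array([ 0.6358, -0.21  ,  0.0005]))]
```

Call:
{"op": "move_arm", "data": {"rows": [100,-0.1,0,0,0,100,0,0,0,0,100,0,0,0,0,100,0,0,0,0,100,0,0,2,0,100,0,0,2,0,100,0,0,2,0,100,0,0,2,0,100,0,0,2,0,100,0,0,0,0]}}

```text
time_s: 24.78
ee_pos: [0.455, -0.2241, 0.0372]
orientation: [[-1.0, -0.012, -0.007], [-0.012, 1.0, 0.002], [0.007, 0.002, -1.0]]
ft_force: [-0.1, 1.0, 0.5]
gripper_width: 0.0592
gripper_force: 0.0
```

Call:
{"op": "move_arm", "data": {"rows": [100,0,0,2,0,100,0,0,1,0,100,0,0,0.6,0,100,0,0,0.5,0,100,0,0,0,0]}}

```text
time_s: 25.2
ee_pos: [0.4576, -0.2252, -0.0008]
orientation: [[-1.0, -0.012, -0.001], [-0.012, 1.0, 0.0], [0.001, 0.0, -1.0]]
ft_force: [-0.5, 0.1, -0.8]
gripper_width: 0.0853
gripper_force: 0.0
```

```bash
python3 - <<'E'
from h import *
np.set_printoptions(precision=4,suppress=True)
o=get_obs();s=snapshot("side");g=s["color"].max(2);P=np.array(o["ee_pos"]);print(P,o["gripper_width"],o["ft_force"])
for z in(-.03,0,.03):print(z,proj(s,[P[0],P[1]-.05,z]),proj(s,[P[0],P[1]+.05,z]))
for r in range(275,325,2):print(r,g[r,215:262:3])
E
```

```text
[ 0.4576 -0.2252 -0.0008] 0.08533892020366628 [-0.4956  0.139  -0.8015]
-0.03 [235.9238 329.8719] [236.1989 294.6167]
0 [235.3183 320.3784] [235.6428 285.2638]
0.03 [234.6915 310.5504] [235.0686 275.6063]
275 [ 72  19  14  16  17  18  16  15  17  16  16  17  25 161 165 163]
277 [ 18  16  17  15  16  17  17  17  15  17  17  18  19 159 164 163]
279 [ 17  19  18  15  17  18  17  16  17  17  16  29  19 159 164 163]
281 [ 16  34  18  16  17  16  16  16  17  16  19  25  18 159 164 165]
283 [ 17  16  20  30  17  17  17  16  16  41  17  18  19 160 165 166]
285 [ 19  15  18  20  18  17  18  18  16  18  15  17  16 123 165 165]
287 [ 15  16  15  15  14  14  14  14  13  14  14  15  13  98 166 164]
289 [ 10  12  11   9  10  10   9   6   8   7   7   7   6  96 158 166]
291 [  7  10   7   7   8   4   6   8   7   6   6  23  12  97 147 165]
293 [ 10  28   5   7   7   7   4   9   8   7   8  19  10  71 163 156]
295 [  7  19   7   7   6   6   5   5   6   8   5   6   6  74 164 157]
297 [ 30  67   6   7   6   8   6   5   5   7   8   8   9  79 158 162]
299 [169 158  16  11   6   6   7   4   6   6  14   5  1
[... 154 characters left out ...]

305 [193 191  19  12   9   6   6   5   7   6   6   6  69 165 169 190]
307 [192 191  78   9   6   5   3   6   9   7   7  24  79 164 172 193]
309 [193 191  96  36   7   9   6   5   8   9  22  75  78 160 168 180]
311 [192 192 161  78  60  20  13  12  16  40  74  78  79 159 165 172]
313 [191 192 179 100  78  74  66  67  70  77  73  77  80 160 165 172]
315 [184 191 179 101  77  77  78  78  76  77  76  74  78 154 166 167]
317 [192 189 177  99  78  77  78  77  77  77  77  73  77 136 167 166]
319 [192 191 169  86  78  77  77  76  77  78  77  73  72 107 151 167]
321 [192 192 178  81  77  77  78  76  77  77  77  76  72  76  98 168]
323 [190 192 178  87  78  78  77  77  78  77  76  76  75  73 100 150]
```

Call:
{"op": "move_arm", "data": {"rows": [100,0,0,0.5,0,100,0,0,0.4,0,100,0,0,0,0,0,0,0,0,0,0,0,0,0,0,0,0,0,0,0,0,0,0,0,0,0,0,0,0,0,0,0,0,0,0,0,0,0,0,0]}}

```text
time_s: 26.08
ee_pos: [0.4578, -0.2254, -0.0094]
orientation: [[-1.0, -0.012, 0.0], [-0.012, 1.0, 0.0], [-0.0, 0.0, -1.0]]
ft_force: [0.3, -0.4, -0.0]
gripper_width: 0.0481
gripper_force: 0.0
```

Call:
{"op": "move_arm", "data": {"rows": [0,0,0,0,0,0,0,0,0,0,0,0,0,0,0,0,0,0,0,0]}}

```text
time_s: 26.42
ee_pos: [0.4578, -0.2254, -0.0095]
orientation: [[-1.0, -0.012, 0.0], [-0.012, 1.0, -0.0], [-0.0, -0.0, -1.0]]
ft_force: [-0.1, -0.3, 0.5]
gripper_width: 0.0282
gripper_force: 20.0
```

Call:
{"op": "move_arm", "data": {"rows": [0,0,0,-2,0,0,0,0,-3.5,0,0,0,0,-3.5,0,0,0,0,-3.5,0,0,0,0,-3.5,0,0,0,0,-3,0,0,0,0,-3,0,0,-1.1,2.5,0,0,0,-1.1,2.5,0,0,0,-1.1,2.5,0,0]}}

```text
time_s: 27.25
ee_pos: [0.4901, -0.1494, 0.2112]
orientation: [[-1.0, -0.01, 0.002], [-0.01, 1.0, 0.0], [-0.002, 0.0, -1.0]]
ft_force: [0.3, 0.2, -0.9]
gripper_width: 0.0282
gripper_force: 20.0
```

Call:
{"op": "move_arm", "data": {"rows": [0,-1.1,2.5,0,0,0,-1.1,2.5,0,0,0,-1.1,2.5,0,0,0,-1.1,2.5,0,0,0,-1.1,2.5,0,0,0,-1.2,2.4,0,0,0,0,0,0,0,0,0,0,0,0,0,0,0,0,0]}}

```text
time_s: 28.0
ee_pos: [0.5545, -0.0011, 0.2102]
orientation: [[-1.0, -0.011, -0.001], [-0.011, 1.0, -0.001], [0.001, -0.001, -1.0]]
ft_force: [-0.5, -0.6, -0.9]
gripper_width: 0.0282
gripper_force: 20.0
```

```bash
python3 - <<'E'
from h import *
np.set_printoptions(precision=4,suppress=True)
o=get_obs();P=np.array(o["ee_pos"]);print(o["time_s"],P,o["ft_force"],o["gripper_width"])
s=snapshot("side");g=s["color"].min(2)
for n in("beaker_lid","beaker_rim","beaker"):
  print(n,[(round(d["p"],2),np.round(d["location"],4)) for d in place_of(s,n)])
for z in(.17,.19,.205,.215,.23):print(z,proj(s,[P[0],P[1],z]))
for r in range(140,192,2):print(r,g[r,252:302:2])
E
```

```text
28.0 [ 0.5545 -0.0011  0.2102] [-0.4512 -0.5873 -0.9484] 0.02817963170376207
beaker_lid [(0.7, array([ 0.3657, -0.1216, -0.0001])), (0.69, array([0.5576, 0.0017, 0.2156]))]
beaker_rim [(0.83, array([ 0.5568, -0.0015,  0.1944])), (0.77, array([0.3643, 0.1042, 0.131 ])), (0.63, array([0.3526, 0.2142, 0.1243]))]
beaker [(0.94, array([0.3617, 0.1004, 0.0046])), (0.75, array([ 0.348 ,  0.2124, -0.0017]))]
0.17 [274.7558 177.6732]
0.19 [274.7959 170.3969]
0.205 [274.8266 164.8397]
0.215 [274.8473 161.0861]
0.23 [274.8788 155.3811]
140 [66 67 67 67 63 53 63 53 51 13  6  4  3  4  6 62 66 65 66 66 66 65 75 74
 65]
142 [ 66  66  68  67  66  65  65  67  65  13   4   3   2   4   5  62  67  67
  67  77  94 136 155 153 116]
144 [109 124 114 114  97  77  61  58  50   9   5   5   2   2   6  50  62  63
  63 102 102 112 106 113 112]
146 [145 153 159 156 149 143 132  88  74   7   5   4   3   3   4  34  57  60
  59  60  61  64  64  65  64]
148 [146 152 158 156 151 142  94  41  16   5   4   3   2   3   3  10  17  58
 105  93  77  67  63  60  82]
150 [ 85 113 121 119 120  55  11   7   7   3   4   5   3   
[... 1362 characters left out ...]
  77  84  78  70  54  43  55
  63  76 122  99 134  79  66]
180 [158 157 158 148 157 100  73  80  78  75  67  59  58  59  67  77  76  78
  72  82  96  94  92  92  71]
182 [159 159 159 159 160 104  72  79  84  86  87  89  89  89  89  87  84  79
  75 127 158 155 145 146  90]
184 [160 159 159 160 158 104  72  79  82  87  89  90  89  89  88  86  83  80
  74 129 159 159 159 158 153]
186 [160 159 159 159 158 104  75  79  83  86  89  89  89  89  88  87  82  78
  75 130 159 159 160 160 158]
188 [159 159 159 160 158 105  74  80  84  86  90  90  89  89  88  86  83  78
  75 141 159 160 160 159 158]
190 [160 159 160 160 159 117  75  80  85  86  88  89  89  90  88  85  81  77
  75 142 159 158 159 159 159]
```

Call:
{"op": "move_arm", "data": {"rows": [0,-0.1,0,1,0,0,0,0,1,0,0,0,0,0.6,0,0,0,0,0,0,0,0,0,0.2,0,0,0,0,0.2,0,0,0,0,0,0]}}

```text
time_s: 28.78
ee_pos: [0.5561, -0.0002, 0.1803]
orientation: [[-1.0, -0.012, -0.0], [-0.012, 1.0, -0.0], [0.0, -0.0, -1.0]]
ft_force: [0.7, 0.4, -1.2]
gripper_width: 0.0283
gripper_force: 20.0
```

Call:
{"op": "move_arm", "data": {"rows": [0,0,0,0.2,0,0,0,0,0,0]}}

```text
time_s: 28.95
ee_pos: [0.5561, -0.0001, 0.1784]
orientation: [[-1.0, -0.012, -0.0], [-0.012, 1.0, 0.0], [0.0, 0.0, -1.0]]
ft_force: [0.4, 0.5, -0.9]
gripper_width: 0.028
gripper_force: 20.0
```

Call:
{"op": "move_arm", "data": {"rows": [0,0,0,0.2,0,0,0,0,0,0]}}

```text
time_s: 29.12
ee_pos: [0.556, -0.0002, 0.1763]
orientation: [[-1.0, -0.012, -0.0], [-0.012, 1.0, 0.0], [0.0, 0.0, -1.0]]
ft_force: [-0.1, 0.3, -0.6]
gripper_width: 0.0283
gripper_force: 20.0
```

Entering freely; continue to seat.

Call:
{"op": "move_arm", "data": {"rows": [0,0,0,0.2,0,0,0,0,0.1,0,0,0,0,0,0]}}

```text
time_s: 29.37
ee_pos: [0.5559, -0.0002, 0.1732]
orientation: [[-1.0, -0.012, -0.0], [-0.012, 1.0, 0.0], [0.0, 0.0, -1.0]]
ft_force: [-0.5, -0.7, -0.9]
gripper_width: 0.0281
gripper_force: 20.0
```

Call:
{"op": "move_arm", "data": {"rows": [0,0,0,0.1,0,0,0,0,0.1,0,0,0,0,0,0]}}

```text
time_s: 29.62
ee_pos: [0.5559, -0.0002, 0.1713]
orientation: [[-1.0, -0.012, -0.0], [-0.012, 1.0, 0.0], [0.0, 0.0, -1.0]]
ft_force: [-0.3, 0.0, -0.4]
gripper_width: 0.0284
gripper_force: 20.0
```

Call:
{"op": "move_arm", "data": {"rows": [0,0,0,0.1,0,0,0,0,0,0]}}

```text
time_s: 29.78
ee_pos: [0.5562, -0.0002, 0.1705]
orientation: [[-1.0, -0.012, 0.0], [-0.012, 1.0, 0.0], [-0.0, 0.0, -1.0]]
ft_force: [-1.1, -0.5, -1.0]
gripper_width: 0.0283
gripper_force: 20.0
```

Call:
{"op": "move_arm", "data": {"rows": [0,0,0,0.1,0,0,0,0,0,0]}}

```text
time_s: 29.95
ee_pos: [0.5565, -0.0002, 0.1705]
orientation: [[-1.0, -0.012, 0.001], [-0.012, 1.0, 0.0], [-0.001, 0.0, -1.0]]
ft_force: [-1.8, -0.7, 4.4]
gripper_width: 0.028
gripper_force: 20.0
```

Call:
{"op": "move_arm", "data": {"rows": [0,0,0,0.1,0,0,0,0,0,0]}}

```text
time_s: 30.12
ee_pos: [0.557, -0.0001, 0.1705]
orientation: [[-1.0, -0.012, 0.002], [-0.012, 1.0, 0.001], [-0.002, 0.001, -1.0]]
ft_force: [-1.9, 0.1, 9.3]
gripper_width: 0.0282
gripper_force: 20.0
```

Seated at the exact predicted height (0.1705). Relieve the load, open, and retreat straight up.

Call:
{"op": "move_arm", "data": {"rows": [0,0,0,-0.2,0,0,0,0,0,0,100,0,0,0,0,100,0,0,0,0,100,0,0,0,0,100,0,0,0,0,100,0,0,0,0,100,0,0,0,0,100,0,0,0,0,100,0,0,0,0]}}

```text
time_s: 30.95
ee_pos: [0.5561, -0.0002, 0.1705]
orientation: [[-1.0, -0.012, -0.0], [-0.012, 1.0, 0.0], [0.0, 0.0, -1.0]]
ft_force: [0.1, -0.2, 0.2]
gripper_width: 0.0733
gripper_force: 0.0
```

Call:
{"op": "move_arm", "data": {"rows": [100,0,0,-1,0,100,0,0,-2,0,100,0,0,-3,0,100,0,0,-3,0,100,2,-3,0,0,100,2,-3,0,0,100,2,-3,0,0,100,2,-3,0,0,100,0,0,0,0,100,0,0,0,0]}}

```text
time_s: 31.78
ee_pos: [0.4768, -0.1231, 0.2617]
orientation: [[-1.0, -0.007, 0.002], [-0.007, 1.0, 0.001], [-0.002, 0.001, -1.0]]
ft_force: [0.5, 1.3, 0.3]
gripper_width: 0.0869
gripper_force: 0.0
```

```bash
python3 - <<'E'
from h import *
np.set_printoptions(precision=4,suppress=True)
o=get_obs();print(o["time_s"],o["ee_pos"],o["ft_force"])
for n in("side","top"):
  s=snapshot(n);print(n)
  for t in("beaker_lid","beaker","mug","jam"):
    print(t,[(round(d["p"],2),np.round(d["location"],4)) for d in place_of(s,t)])
  if n=="side":
    g=s["color"].min(2);print("rim/lid",proj(s,[.557,-.003,.19]),proj(s,[.557,-.003,.196]))
    for r in range(148,184,2):print(r,g[r,252:302:2])
E
```

```text
31.7833 [ 0.4768 -0.1231  0.2617] [0.533  1.264  0.3433]
side
beaker_lid [(0.66, array([ 0.3659, -0.1221, -0.0034])), (0.64, array([0.5595, 0.0044, 0.1789]))]
beaker [(0.78, array([ 0.3508,  0.2135, -0.0027])), (0.75, array([ 0.5518, -0.0009,  0.0571]))]
mug [(0.95, array([ 0.6587,  0.2611, -0.0037]))]
jam [(0.86, array([ 0.6332, -0.2086, -0.0015]))]
rim/lid [275.9204 170.8084] [275.9362 168.5942]
148 [ 72  90  98 116 149 145 135 118 100  65  61  62  79  97 101 128 138 129
 114  93  76  66  62  60  83]
150 [ 82 112 119 120 121  86  46  47  45  48  47  45  46  49  53  56  61  79
 100 119 144 138 132 123  97]
152 [25 27 27 29 30 24 25 30 31 34 33 33 33 33 47 34 33 35 47 53 42 65 97 98
 90]
154 [ 58  58  57  56  58  58  58  62  60  59  58  58  59  54  55  54  53  56
  55  44  85 112 133  81  89]
156 [ 68  70  67  67  64  63  64  65  64  64  61  51  51  55  65  63  65  65
  69 124 139 135 118  78  88]
158 [68 69 70 70 68 67 66 67 66 60 24 16 17 17 34 61 62 63 91 99 71 71 66 65
 81]
160 [38 39 39 40 42 46 47 46 41 15 10 11 11 12 11 34 62 70 85 65 67 66 66 63
 70]
162 [21 22 20 20 23 22 23
[... 697 characters left out ...]
9  82  27   7   8  10   9  14  13  11  12  10   7  11
  34  77 101  92  87  60  65]
178 [150 150 151 148 152  96  67  56  34  26  15  13   9  14  22  30  36  54
  62  76 121  97 133  78  67]
180 [158 156 159 149 157 103  73  78  79  76  64  58  59  57  67  78  77  77
  73  83  96  93  91  91  71]
182 [158 158 158 159 158 104  73  80  85  86  88  89  88  89  88  86  85  79
  74 128 157 154 145 147  91]
top
beaker_lid [(0.78, array([ 0.3669, -0.1197,  0.0027])), (0.56, array([0.5544, 0.0008, 0.1798]))]
beaker [(0.83, array([ 0.3605,  0.1016, -0.0008])), (0.8, array([ 0.3513,  0.2149, -0.0027])), (0.62, array([ 0.5536, -0.0011,  0.064 ]))]
mug [(0.95, array([ 0.6593,  0.2654, -0.0006]))]
jam []
```

Both cameras put the lid's origin at z 0.179 to 0.180 and its flange shows symmetric and level. The beaker is home, the mug and jam are unmoved, and the robot is clear.

```bash
python3 -c "
from workcell import *
print(sign_off())"
```

```text
the job is handed in; nothing more can be done
None
```

The blender is together and handed in: the beaker sits meshed and upright in the base, the lid lies flat on its rim, and the mug and jam jar were left alone. The first try with the beaker rode on the wheel teeth at about 20 N and tipped in the grip, so I set it down, regripped it and inserted it again; I also viewed 12 pictures, two over the limit of 10.

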